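Sort the battery packs into the charger by length

ROBOT

A 7-joint arm with a two-finger parallel gripper is mounted at the origin on a cart in front of the work surface, level with it; the furniture and walls round the work are solid. World frame = base frame: x ahead of the robot, y to its left, z up, the work surface at z = 0. Lengths are in mm, angles in rad, forces in N, time in s.
With the tool pointing down it reaches from about 400 to 875 mm from the base axis. Payload 4.4 kg.
Tool frame: the origin (TCP) lies midway between the tips of the shut fingers; the grasp point (between the pads) lies 19 mm behind it; z points along the fingers, y is the line along which they close (so a half turn about z gives the same grasp; the last joint's range is limited). The gripper opens to 85 mm and grips with 20 to 120 N. Pads are 22 mm wide; open, the fingers measure 114 mm over their backs; the gripper's body (76 mm by 85 mm) begins 54 mm behind the grasp point. The pads swing forward as they close: fully open they stand 13 mm farther back than shut.
Start: joints at [-1.262, 0.628, 0.038, 1.517, -0.027, 0.996, -0.02], TCP at [237.934, 604.901, 231.313] pointing down, gripper open.
Joint ranges: [-3.06, 3.06], [-0.37, 2.12], [-1.25, 1.32], [0.18, 2.47], [-1.1, 4.24], [0.23, 1.98], [-2.94, 2.94]. Speed limits (rad/s): [2.57, 2.57, 3.14, 3.14, 3.14, 3.14, 3.14].

INTERFACE

Orientations are given as [roll, pitch, yaw] about the fixed x, y, z axes, in that order (R = Rz(yaw) Ry(pitch) Rx(roll)).
In Python, from cell import readout, optics, order gives the robot as it stands.
- The arm moves only by the shell command python3 -m jog 'ROWS'. ROWS is a JSON object of lists of equal length, an entry for each row: "claw": the opening, from 0 (shut) to 1 (fully open); "xyz": the shift along the tool's x, y, z each as a share of 0.1 m, from -1 to 1, a list of three; "twist": the turn, a rotation vector about the tool's x, y, z each as a share of 180 degrees, from -1 to 1, a list of three. A call has 1 to 12 rows; each row shifts and turns the commanded pose from where the row before left it, along the tool's axes as they then stand; what a row does not reach is not made up. A row lasts 1/8 s, in which the tool goes at most 62.5 mm and 10.7 degrees, less where a joint would pass 70% of its speed; a pose out of reach is approached as far as the arm can. A call with a number of a shift or a turn outside -1 to 1 is refused whole. A call with a gripper value outside its range is refused whole. The fingers move at their own pace and stop on an object; the grip force is fixed at half the most. Time passes only in rows, so rows that do not move let the fingers close. It gives the time, the measured TCP pose, the force, the opening and the grip force at its end, in the units of the state.
- readout.read_state(): the state, without advancing time (a new reading comes with each control period).
- optics.get_image(name): name is "scene" or "side" or "wrist"; returns a dict with "color" (480x640x3 uint8, red, green, blue), "fovy" (degrees; the focal length in pixels is half the picture's height over the tangent of half this angle, whatever the lens; pixels are square), "cx", "cy" (the principal point, pixels), "view" (4x4, takes a point from world to camera coordinates). Camera axes: x right, y up, looking along -z (the intrinsics and any distortion apply to the point x, -y, -z); pixel columns grow to the right and rows downward; lengths in mm; the calibration is good to about 2 mm. A picture is of the moment at which its call begins. There is no depth.
- order.finish_job(): hands the job in; it is judged then, once.
Trained networks look in the newest picture that a camera, given by its name, has taken for a name from the list of things; names that differ only in an ending like _2 or _b are one class to them, and where a whole thing is asked for, a point or a joint stands for the part that bears it (a point fixed in the world has none). Each returns a list of dicts, best first, with "score" (0 to 1); they miss things now and then, are a little off and sometimes report something else, mostly with a low value. They report only what shows in the picture. A call takes as long as a camera call.
- optics.boxes_of(camera, label): "rect" ([left, top, width, height] in pixels, round what is visible of it).
The state is a dict: "clock": time; "qpos": joint angles; "qd": joint speeds; "tau": joint torques, N m; "eef_pos": TCP position; "tool_rot": TCP orientation; "force": force on the tool from outside, world axes, zero at the start; "torque": the same for the moment, N m; "width": finger opening in mm; "gripper_force": force on a finger pad.
Only numpy, scipy, OpenCV 4.12 (cv2) and the standard library are available. Lean on these libraries where they do the work, as an engineer would, in place of code of your own. Each camera call takes 0.05 s, during which the arm holds its last target. There are 200 camera calls.

TASK

Put the three loose battery packs on charge: each belongs in the sloping charger bay of its own length, brass terminals against the sprung contact at the low end, lying flat on the bay floor and held by the spring. The terminal end has to push the contact back before the other end can be rocked down behind the high end wall. Leave the screwdriver, the tweezers and the mouse where they are.

Things in the scene. Friction and masses are not known exactly. Their poses are not given: they have to be found in the camera images.
- pack_short: the short battery pack: black block 72 long (x) x 36 wide (y) x 28 mm thick (z), light blank plate on top, 100 g +-30 %. Origin: centre of its underside. Brass terminals on its -x end. The packs differ only in length; they lie flat on the bench right of the charger, terminals to the right, x axis 1.1 to 1.8 rad from world x (about to the left)
- short_terminals (a point): middle of the brass terminals on the short pack's end face, at pack x = -36 mm, 6.5 mm above the underside
- pack_medium: the medium battery pack: black block 92 long (x) x 36 wide (y) x 28 mm thick (z), light blank plate on top, 116 g +-30 %. Origin: centre of its underside. Brass terminals on its -x end. The packs differ only in length; they lie flat on the bench right of the charger, terminals to the right, x axis 1.1 to 1.8 rad from world x (about to the left)
- medium_terminals (a point): middle of the brass terminals on the medium pack's end face, at pack x = -46 mm, 6.5 mm above the underside
- pack_long: the long battery pack: black block 112 long (x) x 36 wide (y) x 28 mm thick (z), light blank plate on top, 132 g +-30 %. Origin: centre of its underside. Brass terminals on its -x end. The packs differ only in length; they lie flat on the bench right of the charger, terminals to the right, x axis 1.1 to 1.8 rad from world x (about to the left)
- long_terminals (a point): middle of the brass terminals on the long pack's end face, at pack x = -56 mm, 6.5 mm above the underside
- bay_short: bay of the short pack: recess 76 long (x) x 40 wide (y) x 10 mm deep in the sloping face of a grey charger module. Origin: centre of its floor; +x runs up the slope (away and to the left, 0.5 rad above level), z square out of the floor (leans 0.5 rad back to the right). Low end wall at x = -38, high end wall at x = +38 mm. The pack has 2 mm play each side, 4 mm in length, and stands 18 mm proud
- contact_short (a joint): sprung contact of the short bay, m: 0 standing 9 mm out of the low end wall, grows as it is pushed back down the slope, 0.009 flush with that wall, stop 0.011; 2 N at rest plus 0.5 N per mm. 22 mm wide, 3 to 9 mm above the bay floor, blunt: a pack pressed straight down lands on it. A seated pack is pushed up to the high end wall and leaves it at about 0.005
- bay_medium: bay of the medium pack: recess 96 long (x) x 40 wide (y) x 10 mm deep in the sloping face of a grey charger module. Origin: centre of its floor; +x runs up the slope (away and to the left, 0.5 rad above level), z square out of the floor (leans 0.5 rad back to the right). Low end wall at x = -48, high end wall at x = +48 mm. The pack has 2 mm play each side, 4 mm in length, and stands 18 mm proud
- contact_medium (a joint): sprung contact of the medium bay, m: 0 standing 9 mm out of the low end wall, grows as it is pushed back down the slope, 0.009 flush with that wall, stop 0.011; 2 N at rest plus 0.5 N per mm. 22 mm wide, 3 to 9 mm above the bay floor, blunt: a pack pressed straight down lands on it. A seated pack is pushed up to the high end wall and leaves it at about 0.005
- bay_long: bay of the long pack: recess 116 long (x) x 40 wide (y) x 10 mm deep in the sloping face of a grey charger module. Origin: centre of its floor; +x runs up the slope (away and to the left, 0.5 rad above level), z square out of the floor (leans 0.5 rad back to the right). Low end wall at x = -58, high end wall at x = +58 mm. The pack has 2 mm play each side, 4 mm in length, and stands 18 mm proud
- contact_long (a joint): sprung contact of the long bay, m: 0 standing 9 mm out of the low end wall, grows as it is pushed back down the slope, 0.009 flush with that wall, stop 0.011; 2 N at rest plus 0.5 N per mm. 22 mm wide, 3 to 9 mm above the bay floor, blunt: a pack pressed straight down lands on it. A seated pack is pushed up to the high end wall and leaves it at about 0.005
- charger_base: black base 152 x 214 mm, origin under its middle, x axis 0.7 to 1.05 rad from world x, with three grey wedge modules 64 mm wide side by side 68 mm apart, in any order; all fixed. High end walls have a 45 degree lead-in ramp over their upper 5 mm, side walls a 3 mm chamfer. Side walls are cut away 22 mm either way from the bay's middle, leaving room for fingers
- screwdriver_red: bystander: short screwdriver with black and red grip, 118 mm, loose on the bench before the charger; origin under its middle. (Left of the charger, beyond y = 0.17, lies the rework heater frame; its infrared head and post stand about x 0.65 to 0.85, y 0.25 to 0.45: keep the arm clear)
- tweezers_black: bystander: black tweezers, 136 mm, loose on the bench before the charger; origin under their middle
- mouse: bystander: silver computer mouse, 64 x 108 x 32 mm, loose behind the packs; origin under its middle. (The monitor stands behind, beyond about x = 0.8)

How it is judged (in metres and radians):
At the end, for the whole second after the job is handed in: Each pack rests in the bay of its own length, right side up: underside within 3 mm of the floor and 0.06 rad of parallel, within 5 mm along and 4 mm across of the bay's centre, terminals at the low end, sprung contact pushed in over 2.5 mm; all at rest (x of pack_short in the frame of bay_short between -0.005 and 0.005 m and y of pack_short in the frame of bay_short between -0.004 and 0.004 m and z of pack_short in the frame of bay_short between -0.003 and 0.003 m and angle between the z axis of pack_short and the z axis of bay_short, either way round below 0.06 rad and x of short_terminals in the frame of bay_short below -0.02 m and z of short_terminals in the frame of bay_short above 0 m and value of joint each of contact_short, contact_medium, contact_long above 0.0025 m and linear speed of each of pack_short, pack_medium, pack_long below 0.02 m/s and x of pack_medium in the frame of bay_medium between -0.005 and 0.005 m and y of pack_medium in the frame of bay_medium between -0.004 and 0.004 m and z of pack_medium in the frame of bay_medium between -0.003 and 0.003 m and angle between the z axis of pack_medium and the z axis of bay_medium, either way round below 0.06 rad and x of medium_terminals in the frame of bay_medium below -0.02 m and z of medium_terminals in the frame of bay_medium above 0 m and x of pack_long in the frame of bay_long between -0.005 and 0.005 m and y of pack_long in the frame of bay_long between -0.004 and 0.004 m and z of pack_long in the frame of bay_long between -0.003 and 0.003 m and angle between the z axis of pack_long and the z axis of bay_long, either way round below 0.06 rad and x of long_terminals in the frame of bay_long below -0.02 m and z of long_terminals in the frame of bay_long above 0 m); the robot touches nothing.
It fails at once if the screwdriver, the tweezers or the mouse is moved by more than 30 mm (distance of any of screwdriver_red, tweezers_black, mouse from where it was at the start of the episode above 0.03 m).
It also fails if it takes over 72 s, if anything falls off the work surface, if the arm or the gripper's body presses on something with over 40 N, if the wrist force passes 120 N, or if a joint passes its speed limit or range.

## Working session

There is one attempt and no reset: what is moved stays moved. The work goes in short steps, Python scripts to look and compute and a shell command to move; the robot and the scene stay as the last step left them, time stands still between calls to the robot, and variables do not carry over. Pictures are saved under pics/ and viewed, at most 10 in all, crops included, and the job is handed in when it is done.

```bash
ls; mkdir -p pics
python3 - <<'E'
from cell import readout, optics
import cv2,numpy as np
print(readout.read_state())
for n in ["scene","side","wrist"]:
    d=optics.get_image(n); cv2.imwrite(f"pics/{n}0.png",d["color"][:,:,::-1])
    print(n,d["fovy"],d["cx"],d["cy"],np.round(d["view"],4).tolist(),[k for k in d])
    for l in ["pack_short","pack_medium","pack_long","bay_short","bay_medium","bay_long","mouse"]:
        print(l,[(np.round(b["rect"]).tolist(),round(b["score"],2)) for b in optics.boxes_of(n,l)][:3])
E
```

```text
pics
{'clock': 0.0, 'qpos': array([-1.26181023,  0.62932731,  0.03842183,  1.51837517, -0.02698733,
        0.99628716, -0.02001568]), 'qd': array([-2.78582860e-03, -5.46091626e-05, -5.95557585e-04,  6.55827359e-04,
       -8.59467680e-05,  8.55097277e-04, -8.96101477e-04]), 'tau': array([ 4.79280498e-04, -5.63407302e+01,  1.22685716e+00, -1.93441290e+01,
        1.11176298e-02,  1.04139297e-02,  8.92335891e-06]), 'eef_pos': array([237.68501145, 604.31403457, 230.39862187]), 'tool_rot': array([-3.13971324e+00,  2.27733210e-05,  2.76681391e+00]), 'force': array([-0.5787406 ,  0.19752301, -0.59378999]), 'torque': array([-0.02229539, -0.0199154 ,  0.00097215]), 'gripper_force': 0.0, 'width': 85.53698837248047}
scene 45.73289401733104 311.17134767607075 244.14592465294126 [[0.6265, -0.7794, 0.0074, -446.2449], [0.4952, 0.4053, 0.7684, -295.9675], [-0.6019, -0.4778, 0.6399, -850.2905], [0.0, 0.0, 0.0, 1.0]] ['color', 'fovy', 'cx', 'cy', 'view']
pack_short [([351.0, 300.0, 41.0, 41.0], 0.67), ([192.0, 310.0, 59.0, 26.0], 0.17)]
pack_medium [([351.0, 302.0, 43.0, 37.0], 0.62), ([304.0, 319.
[... 760 characters left out ...]
.23)]
pack_long [([286.0, 202.0, 26.0, 41.0], 0.67), ([263.0, 274.0, 68.0, 42.0], 0.53), ([287.0, 292.0, 69.0, 45.0], 0.52)]
bay_short [([262.0, 272.0, 71.0, 46.0], 0.69)]
bay_medium [([287.0, 296.0, 69.0, 40.0], 0.66), ([369.0, 201.0, 15.0, 36.0], 0.27)]
bay_long [([240.0, 258.0, 63.0, 43.0], 0.74)]
mouse [([234.0, 208.0, 27.0, 37.0], 0.79)]
wrist 71.41388032317641 323.6077756795321 237.12275990792358 [[0.3668, 0.9303, 0.0008, -649.6023], [-0.8877, 0.3502, -0.2988, 37.7333], [-0.2783, 0.1089, 0.9543, -379.9724], [0.0, 0.0, 0.0, 1.0]] ['color', 'fovy', 'cx', 'cy', 'view']
pack_short []
pack_medium []
pack_long []
bay_short []
bay_medium []
bay_long [([0.0, 392.0, 28.0, 35.0], 0.17)]
mouse []
```

Run:
```python
import cv2,numpy as np
a=cv2.imread("pics/scene0.png")[160:380,180:460]; b=cv2.imread("pics/side0.png")[170:360,220:460]
cv2.imwrite("pics/sc.png",cv2.resize(a,None,fx=2.7,fy=2.7,interpolation=cv2.INTER_CUBIC))
cv2.imwrite("pics/sd.png",cv2.resize(b,None,fx=3,fy=3,interpolation=cv2.INTER_CUBIC))
```

```text
(no output)
```

View pics/sc.png

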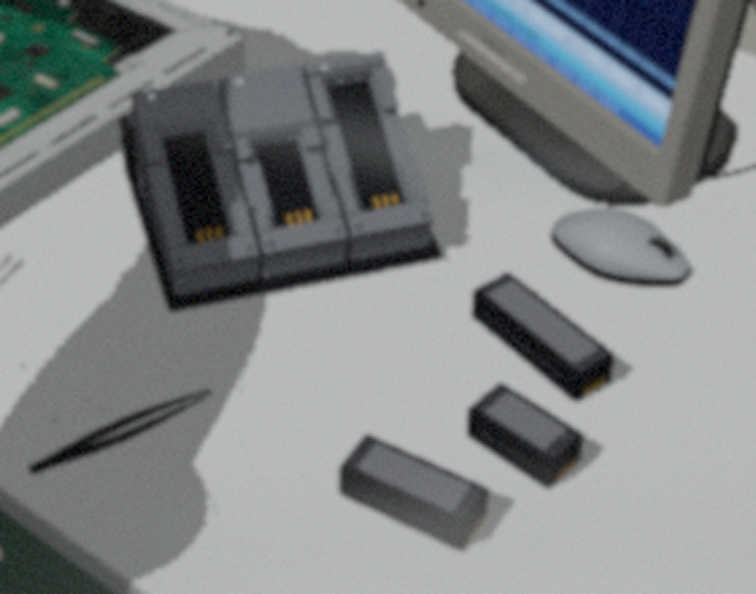

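View pics/sd.png

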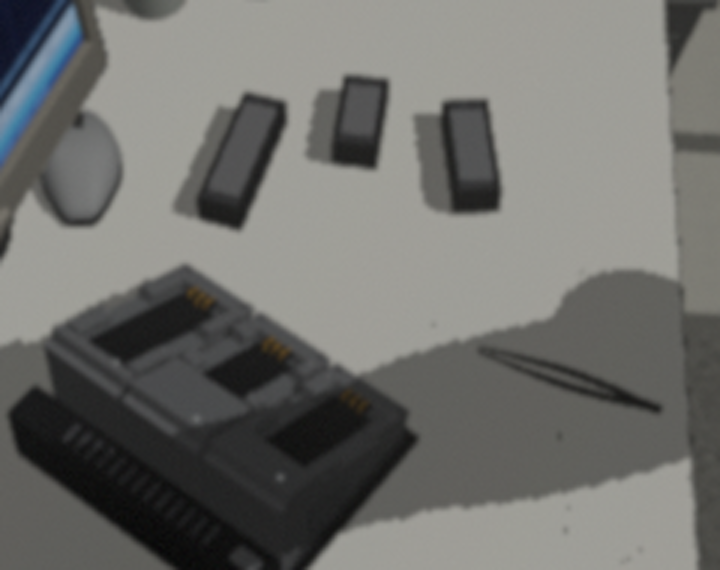

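```bash
cat > h.py <<'E'
import numpy as np, cv2
from scipy.spatial.transform import Rotation as Rn
from scipy.optimize import least_squares
from cell import readout, optics
def cam(d): 
    d=dict(d); d["f"]=240/np.tan(np.radians(d["fovy"]/2)); d["view"]=np.array(d["view"]); return d
def proj(c,P):
    P=np.atleast_2d(P)@c["view"][:3,:3].T+c["view"][:3,3]
    return np.c_[c["cx"]+c["f"]*P[:,0]/-P[:,2], c["cy"]-c["f"]*P[:,1]/-P[:,2]]
def plane(c,uv,z):
    uv=np.atleast_2d(uv); r=np.c_[(uv[:,0]-c["cx"])/c["f"],-(uv[:,1]-c["cy"])/c["f"],-np.ones(len(uv))]@c["view"][:3,:3]
    o=-c["view"][:3,:3].T@c["view"][:3,3]; return o+r*((z-o[2])/r[:,2])[:,None]
def tri(cs,uvs):
    A=[];b=[]
    for c,uv in zip(cs,uvs):
        o=plane(c,uv,0)[0]; q=plane(c,uv,100)[0]; d=(q-o)/np.linalg.norm(q-o); M=np.eye(3)-np.outer(d,d); A.append(M);b.append(M@o)
    return np.linalg.lstsq(np.vstack(A),np.hstack(b),rcond=None)[0]
E
python3 - <<'E'
from h import *
S=cam(optics.get_image("scene"));D=cam(optics.get_image("side"))
s=lambda u,v:np.array([180+u/2.7,160+v/2.7]); d=lambda u,v:np.array([220+u/3,170+v/3])
pts={"med_bk_left":((367,437),(497,185)),"med far":((342,478),(452,187)),"med right":((488,490),(487,101)),
"short L":((500,387),(376,148)),"short R":((580,438),(387,80)),"long L":((507,277),(242,206)),"long R":((610,352),(286,105)),"long F":((475,295),(200,195)),
"con_med":((208,235),(353,402)),"con_short":((298,217),(275,348)),"con_long":((385,201),(200,297)),"mouse":((620,245),(82,165))}
for k,(a,b) in pts.items(): print(k,np.round(tri([S,D],[s(*a),d(*b)])), np.round(plane(S,s(*a),28)[0]),np.round(plane(D,d(*b),28)[0]))
w=cam(optics.get_image("wrist")); st=readout.read_state(); R=Rn.from_euler("xyz",st["tool_rot"]).as_matrix()
o=-w["view"][:3,:3].T@w["view"][:3,3]
print("cam in tool",R.T@(o-st["eef_pos"]), "cam axes in tool", np.round(R.T@w["view"][:3,:3].T,3).tolist()); print(R)
E
```

```text
med_bk_left [ 436. -219.   38.] [ 455. -217.   28.] [ 426. -218.   28.]
med far [ 447. -220.    8.] [ 418. -226.   28.] [ 460. -214.   28.]
med right [ 446. -304.   37.] [ 468. -304.   28.] [ 435. -300.   28.]
short L [ 529. -256.   31.] [ 548. -259.   28.] [ 518. -247.   28.]
short R [ 523. -323.   33.] [ 543. -325.   28.] [ 513. -316.   28.]
long L [ 626. -196.   29.] [ 643. -199.   28.] [ 615. -185.   28.]
long R [ 601. -296.   32.] [ 624. -298.   28.] [ 590. -285.   28.]
long F [ 637. -189.   19.] [ 612. -192.   28.] [ 647. -193.   28.]
con_med [524. -12.  46.] [540.   3.  28.] [523. -22.  28.]
con_short [580. -51.  47.] [599. -36.  28.] [580. -62.  28.]
con_long [636. -89.  47.] [657. -75.  28.] [ 637. -102.   28.]
mouse [ 745. -233.    8.] [ 727. -244.   28.] [ 738. -215.   28.]
cam in tool [  77.06516179   -0.64070062 -143.0525449 ] cam axes in tool [[-0.001, 0.954, 0.299], [1.0, 0.001, -0.001], [-0.001, 0.299, -0.954]]
[[-9.30562312e-01  3.66133558e-01 -2.49385699e-05]
 [ 3.66133558e-01  9.30562312e-01 -5.52252793e-06]
 [ 2.11849105e-05 -1.42699037e-05 -1.00000000e+00]]
```

```bash
cat >> h.py <<'E'
def toolR(ax,az):  # tool x along ax, tool z along az
    az=np.array(az,float)/np.linalg.norm(az); ax=np.array(ax,float); ax=ax-az*(ax@az); ax/=np.linalg.norm(ax)
    return np.c_[ax,np.cross(az,ax),az]
def rows(p0,R0,p1,R1,n,dec=3):
    """share-unit rows from pose 0 to pose 1 (mm), rounding carried forward"""
    w=Rn.from_matrix(R0.T@R1).as_rotvec(); p=np.array(p0,float); R=R0.copy(); X=[];W=[]
    for i in range(n):
        d=np.round(R.T@(p0+(p1-p0)*(i+1)/n-p)/100,dec); Rt=R0@Rn.from_rotvec(w*(i+1)/n).as_matrix()
        t=np.round(Rn.from_matrix(R.T@Rt).as_rotvec()/np.pi,dec); X.append(d.tolist());W.append(t.tolist())
        p=p+R@d*100; R=R@Rn.from_rotvec(t*np.pi).as_matrix()
    return X,W,p,R
def cur():
    st=readout.read_state(); return st["eef_pos"],Rn.from_euler("xyz",st["tool_rot"]).as_matrix(),st
def show(p1,R1,n,dec=3,start=None):
    p,R=start if start else cur()[:2]
    X,W,p2,R2=rows(p,R,np.array(p1,float),R1,n,dec); print("n",n,"maxstep mm",100*max(np.linalg.norm(X,axis=1)),"deg",180*max(np.linalg.norm(W,axis=1)))
    print('"xyz":',str(X).replace(" ","").replace("-0.0,","0,").replace("0.0,","0,"),'\n"twist":',str(W).replace(" ","").replace("-0.0,","0,").replace("0.0,","0,")); return p2,R2
E
python3 - <<'E'
from h import *
R1=toolR([np.cos(1.25),np.sin(1.25),0],[0,0,-1])
s=show([400,250,330],R1,8) if 0 else None
p0,R0,_=cur()
s=show([400,170,330],toolR([np.cos(1.9),np.sin(1.9),0],[0,0,-1]),10)
show([520,-260,240],R1,11,start=s)
E
```

```text
n 10 maxstep mm 47.526939728957935 deg 5.04
"xyz": [[-0.31,-0.345,-0.099],[-0.339,-0.317,-0.098],[-0.365,-0.287,-0.099],[-0.389,-0.254,-0.099],[-0.408,-0.22,-0.099],[-0.427,-0.183,-0.098],[-0.441,-0.145,-0.099],[-0.451,-0.107,-0.099],[-0.459,-0.067,-0.098],[-0.464,-0.028,-0.099]] 
"twist": [[0,0,0.028],[0,0,0.027],[0,0,0.028],[0,0,0.027],[0,0,0.028],[0,0,0.028],[0,0,0.027],[0,0,0.028],[0,0,0.027],[0,0,0.028]]
n 11 maxstep mm 41.478789760551116 deg 3.42
"xyz": [[-0.405,-0.023,0.082],[-0.406,0.001,0.082],[-0.405,0.026,0.081],[-0.403,0.048,0.082],[-0.399,0.072,0.082],[-0.395,0.096,0.082],[-0.387,0.119,0.082],[-0.381,0.142,0.082],[-0.371,0.164,0.081],[-0.361,0.185,0.082],[-0.349,0.207,0.082]] 
"twist": [[0,0,0.019],[0,0,0.019],[0,0,0.018],[0,0,0.019],[0,0,0.019],[0,0,0.019],[0,0,0.019],[0,0,0.018],[0,0,0.019],[0,0,0.019],[0,0,0.019]]
```

```bash
python3 -m jog '{"claw":[1,1,1,1,1,1,1,1,1,1],"xyz":[[-0.31,-0.345,-0.1],[-0.34,-0.317,-0.1],[-0.365,-0.287,-0.1],[-0.39,-0.254,-0.1],[-0.41,-0.22,-0.1],[-0.427,-0.183,-0.1],[-0.44,-0.145,-0.1],[-0.45,-0.107,-0.1],[-0.46,-0.067,-0.1],[-0.464,-0.028,-0.1]],"twist":[[0,0,0.028],[0,0,0.027],[0,0,0.028],[0,0,0.027],[0,0,0.028],[0,0,0.028],[0,0,0.027],[0,0,0.028],[0,0,0.027],[0,0,0.028]]}'
python3 -m jog '{"claw":[1,1,1,1,1,1,1,1,1,1,1,1],"xyz":[[-0.405,-0.023,0.08],[-0.405,0,0.08],[-0.405,0.026,0.08],[-0.4,0.05,0.08],[-0.4,0.07,0.08],[-0.395,0.096,0.08],[-0.387,0.12,0.08],[-0.38,0.14,0.08],[-0.37,0.164,0.08],[-0.36,0.185,0.08],[-0.35,0.207,0.08],[0,0,0]],"twist":[[0,0,0.019],[0,0,0.019],[0,0,0.018],[0,0,0.019],[0,0,0.019],[0,0,0.019],[0,0,0.019],[0,0,0.018],[0,0,0.019],[0,0,0.019],[0,0,0.019],[0,0,0]]}'
python3 - <<'E'
from h import *
d=optics.get_image("wrist"); cv2.imwrite("pics/w1.png",d["color"][:,:,::-1]); np.save("w1.npy",d,allow_pickle=True); print(readout.read_state()["qpos"])
E
```

```text
clock: 2.6
eef_pos: [400.7, 168.4, 332.0]
tool_rot: [3.141, -0.0, 1.897]
force: [1.2, 0.5, -0.2]
width: 85.6
gripper_force: 0.0
clock: 4.1
eef_pos: [519.5, -263.2, 242.7]
tool_rot: [-3.142, 0.003, 1.245]
force: [-0.8, -0.5, 0.5]
width: 85.3
gripper_force: 0.0
[ 0.05356404  0.57569014  0.5793806   1.71137391 -0.3697491   0.96664631
  0.44906629]
```

View pics/w1.png

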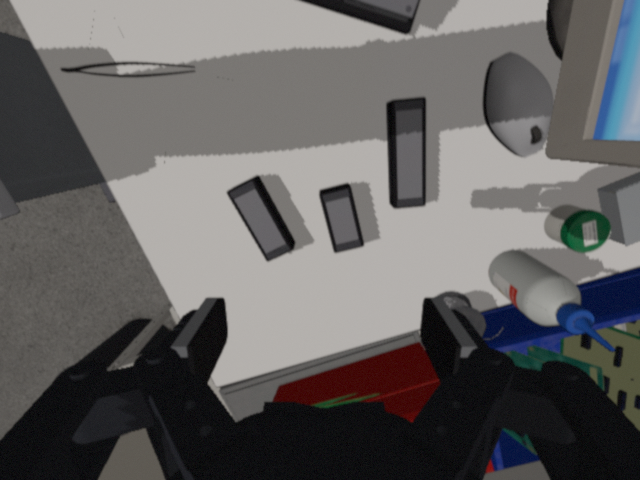

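```bash
cat >> h.py <<'E'
from scipy.optimize import minimize
def fitbox(c,mask,L,p0,W=36,H=28,freez=True):
    K=4
    def hull(p):
        x,y,a=p[:3]; z=p[3] if len(p)>3 else 0
        P=np.array([[i*L/2,j*W/2,k*H] for i in(-1,1) for j in(-1,1) for k in(0,1)])
        Rz=Rn.from_euler("z",a).as_matrix(); return cv2.convexHull(proj(c,P@Rz.T+[x,y,z]).astype(np.float32))
    m4=cv2.resize(mask.astype(np.uint8),None,fx=K,fy=K,interpolation=cv2.INTER_LINEAR)
    def cost(q):
        p=np.array(q)*sc; r=np.zeros(m4.shape,np.uint8)
        cv2.fillConvexPoly(r,np.round(((hull(p)+.5)*K-.5)*16).astype(np.int32),1,shift=4); return 1-(r&m4).sum()/max(1,(r|m4).sum())
    sc=np.array([10,10,.1,10])[:len(p0)]
    b=None
    for _ in range(2):
        b=minimize(cost,(np.array(p0) if b is None else b.x*sc)/sc,method="Nelder-Mead",options=dict(initial_simplex=None,xatol=1e-3,fatol=1e-5,maxiter=400))
    return b.x*sc,b.fun
E
python3 - <<'E'
from h import *
w=cam(np.load("w1.npy",allow_pickle=True).item())
g=cv2.GaussianBlur(w["color"],(0,0),.7).max(2)
# local threshold : midway between bench/shade and pack
seeds={"med":((262,218),92),"short":((342,218),72),"long":((406,152),112)}
for k,((u,v),L) in seeds.items():
    s=g[v-75:v+75,u-55:u+55]; print(k,np.percentile(s,[2,20,50,80]))
    for th in (95,105,115):
        n,lab=cv2.connectedComponents((g<th).astype(np.uint8)); m=lab==lab[v,u]
        if lab[v,u]==0 or m.sum()>12000: print("bad",m.sum()); continue
        m=cv2.morphologyEx(m.astype(np.uint8),cv2.MORPH_CLOSE,np.ones((5,5)))
        p=plane(w,(u,v),28)[0]; r,f=fitbox(w,m,L,[p[0],p[1],1.25]); r4,f4=fitbox(w,m,L,[r[0],r[1],r[2],1]); print(k,th,m.sum(),np.round(r,3),round(f,3),"z free",np.round(r4,3),round(f4,3))
E
```

```text
med [ 19. 121. 179. 180.]
bad 170785
med 105 2968 [ 447.247 -258.113    1.704] 0.051 z free [ 447.56  -257.747    1.704    1.027] 0.057
med 115 3040 [ 447.272 -257.815    1.705] 0.032 z free [ 447.688 -257.811    1.704    1.018] 0.036
short [ 24. 121. 179. 180.]
bad 170785
short 105 2109 [ 532.761 -286.768    1.493] 0.057 z free [ 532.831 -286.629    1.491    1.021] 0.061
short 115 2171 [ 532.997 -286.488    1.496] 0.049 z free [ 533.013 -286.368    1.496    1.024] 0.051
long [ 22. 103. 121. 179.]
bad 170785
long 105 4295 [ 620.238 -240.663    1.337] 0.029 z free [ 619.891 -240.601    1.343    1.016] 0.034
long 115 4414 [ 620.597 -240.323    1.336] 0.031 z free [ 620.21  -240.153    1.339    1.029] 0.033
```

Run:
```python
from h import *
b=np.array([np.cos(.97),np.sin(.97),0])
# camera ~ square over charger centre, tool tilted 0.5: look along -bay z-ish
show([500,-80,260],toolR([b[0],b[1],0],[0,0,-1]),6)
```

```text
n 6 maxstep mm 30.484586269129522 deg 2.6999999999999997
"xyz": [[0.275,-0.127,-0.029],[0.269,-0.139,-0.028],[0.263,-0.151,-0.029],[0.255,-0.164,-0.028],[0.247,-0.175,-0.029],[0.239,-0.187,-0.029]] 
"twist": [[0,0,0.015],[0,0,0.014],[0,0,0.015],[0,0,0.015],[0,0,0.015],[0,0,0.014]]
```

```bash
python3 -m jog '{"claw":[1,1,1,1,1,1,1,1],"xyz":[[0.275,-0.14,-0.03],[0.27,-0.15,-0.03],[0.265,-0.16,-0.03],[0.255,-0.17,-0.03],[0.25,-0.18,-0.03],[0.24,-0.19,-0.03],[0.3,0,0],[0,0,0]],"twist":[[0,0,0.015],[0,0,0.015],[0,0,0.015],[0,0,0.015],[0,0,0.015],[0,0,0.014],[0,0,0],[0,0,0]]}'
python3 - <<'E'
from h import *
d=optics.get_image("wrist"); cv2.imwrite("pics/w2.png",d["color"][:,:,::-1]); np.save("w2.npy",d,allow_pickle=True)
E
python3 -m jog '{"claw":[1,1,1,1,1],"xyz":[[0.3,0.2,-0.1],[0.3,0.2,-0.1],[0.3,0.1,-0.1],[0.3,0,0],[0,0,0]],"twist":[[0,0,0],[0,0,0],[0,0,0],[0,0,0],[0,0,0]]}'
python3 - <<'E'
from h import *
d=optics.get_image("wrist"); cv2.imwrite("pics/w3.png",d["color"][:,:,::-1]); np.save("w3.npy",d,allow_pickle=True)
for k in (2,3):
    c=cam(np.load(f"w{k}.npy",allow_pickle=True).item()); print(k,np.round(proj(c,[[524,-12,46],[580,-51,46],[636,-89,46],[580,70,100]])))
E
```

```text
clock: 5.15
eef_pos: [514.1, -47.3, 261.4]
tool_rot: [-3.141, -0.002, 0.977]
force: [0.3, 0.5, 0.4]
width: 85.2
gripper_force: 0.0
clock: 5.82
eef_pos: [622.9, 21.3, 290.8]
tool_rot: [-3.141, -0.001, 0.974]
force: [-0.1, -0.2, 0.0]
width: 85.4
gripper_force: 0.0
2 [[314. 173.]
 [378. 174.]
 [442. 174.]
 [311.  58.]]
3 [[274. 266.]
 [329. 266.]
 [383. 266.]
 [262. 195.]]
```

View pics/w2.png

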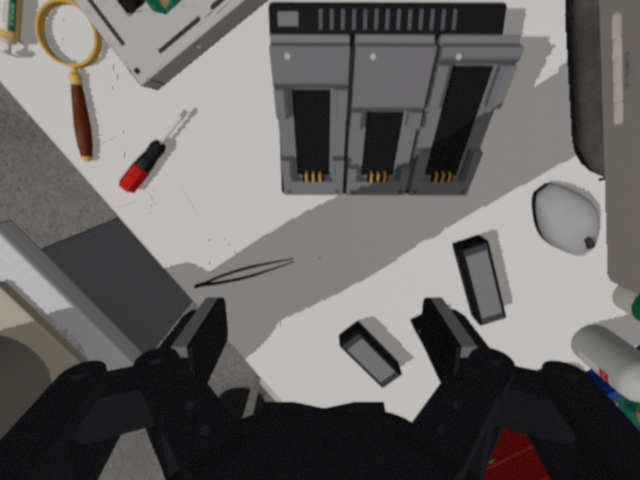

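View pics/w3.png

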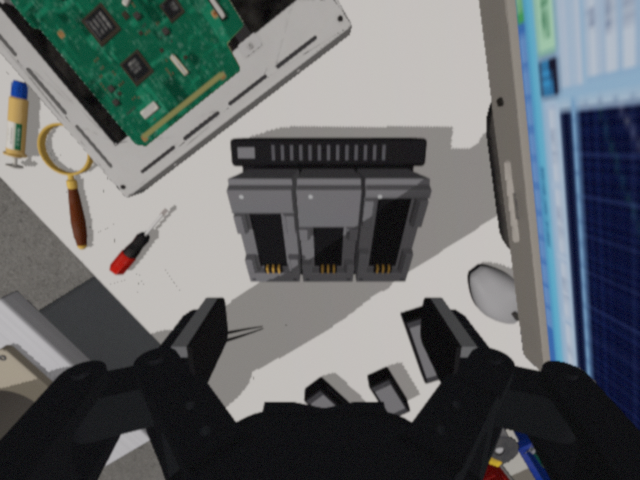

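Run:
```python
import cv2
a=cv2.imread("pics/w2.png")[40:200,270:530];b=cv2.imread("pics/w3.png")[165:290,222:438]
import numpy as np
A=cv2.resize(a,None,fx=3,fy=3,interpolation=cv2.INTER_CUBIC); B=cv2.resize(b,None,fx=3.6,fy=3.6,interpolation=cv2.INTER_CUBIC)
f=lambda I:np.clip(255*(I/255.)**.5,0,255).astype(np.uint8)
cv2.imwrite("pics/w2c.png",f(A));cv2.imwrite("pics/w3c.png",f(B))
```

```text
(no output)
```

View pics/w2c.png

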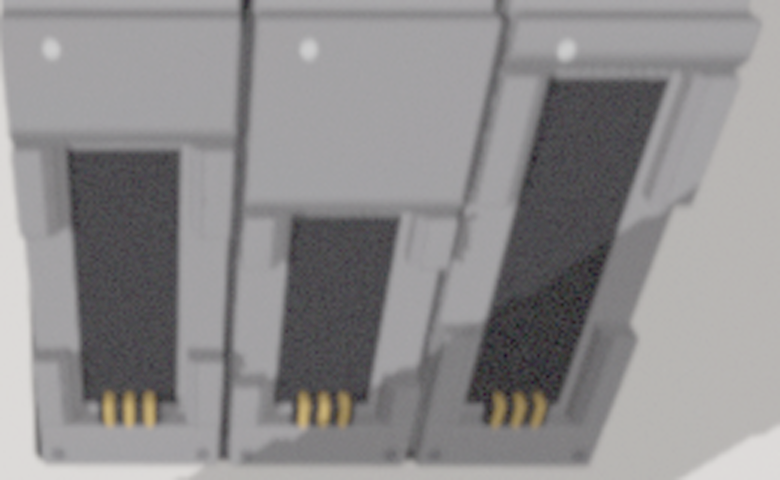

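View pics/w3c.png

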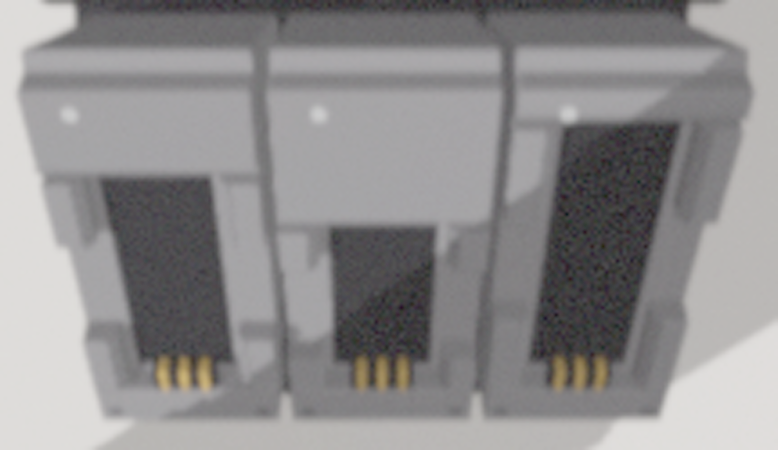

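```bash
cat > fit.py <<'E'
from h import *
c2=cam(np.load("w2.npy",allow_pickle=True).item());c3=cam(np.load("w3.npy",allow_pickle=True).item())
u2=lambda x,y:[(x+.5)/3-.5+270,(y+.5)/3-.5+40]; u3=lambda x,y:[(x+.5)/3.6-.5+222,(y+.5)/3.6-.5+165]
bays={"med":(48,68),"short":(38,0),"long":(58,-68)}
C={"med":[(68,151),(180,151),(84,402),(176,402),(129,392)],"short":[(291,217),(398,217),(276,402),(366,402),(323,392)],"long":[(549,79),(667,80),(468,402),(560,402),(519,392)]}
D={"med":[(103,178),(212,178),(137,360),(231,360),(184,356)],"short":[(332,227),(436,227),(334,360),(429,360),(382,356)],"long":[(563,125),(681,125),(532,360),(624,360),(579,356)]}
def frame(X,Y,Z,a): 
    R=Rn.from_euler("z",a).as_matrix()@Rn.from_euler("y",-.5).as_matrix(); return R,np.array([X,Y,Z])
def pts(p,k,zt):  # origin = low wall foot, short bay
    H,y=bays[k]; R,o=frame(*p[:4]); lo,hi,w=p[4:7]
    P=np.array([[2*H-hi,y+w,0],[2*H-hi,y-w,0],[lo,y+w,0],[lo,y-w,0],[9,y,zt]]); return P@R.T+o
def res(p,zt=9,wb=1):
    r=[]
    for k in bays:
        P=pts(p,k,zt); W=np.array([1,1,1,1,wb])[:,None]
        r+=[((proj(c2,P)-[u2(*q) for q in C[k]])*W).ravel(),((proj(c3,P)-[u3(*q) for q in D[k]])*W).ravel()]
    return np.concatenate(r)
if __name__=="__main__":
    for zt,wb in((9,1),(3,1),(9,0)):
        s=least_squares(res,[580,-55,45,.97,5,0,15],args=(zt,wb)); print(zt,wb,np.round(s.x,3),"rms px",np.sqrt(np.mean(s.fun**2)).round(3))
    r=s.fun.reshape(6,5,2); print(np.round(r,1).tolist())
E
python3 fit.py
```

```text
9 1 [580.291 -48.463  43.95    0.974  -1.788  10.335  16.393] rms px 0.733
3 1 [578.121 -51.722  42.985   0.975   2.931   5.942  16.337] rms px 0.486
9 0 [ 4.842515e+03  6.238335e+03  4.194698e+03  9.750000e-01 -8.656425e+03
  8.665347e+03  1.632800e+01] rms px 0.472
[[[-0.4, 0.5], [-0.5, 0.6], [-0.2, -0.5], [-0.2, -0.5], [0.0, 0.0]], [[-1.0, -0.5], [-0.7, -0.6], [0.9, 0.6], [0.8, 0.5], [0.0, 0.0]], [[0.6, 0.6], [0.4, 0.6], [-0.3, -0.4], [0.3, -0.4], [-0.0, 0.0]], [[-0.5, -0.8], [0.1, -0.9], [0.3, 0.5], [-0.0, 0.5], [-0.0, 0.0]], [[0.6, 0.5], [0.4, 0.2], [-0.5, -0.3], [-0.5, -0.3], [-0.0, 0.0]], [[0.8, -0.6], [-0.0, -0.6], [-0.5, 0.5], [0.0, 0.4], [-0.0, 0.0]]]
```

```bash
cat >> fit.py <<'E'
    f=lambda q:res([*q[:5],q[4],q[5]],9,0); s=least_squares(f,[580,-55,45,.97,5,15]); print("sym",np.round(s.x,3).tolist())
    R,o=frame(*s.x[:4])
    # check with scene and side: predicted brass/dark floor centres
    for n in("scene","side"):
        c=cam(optics.get_image(n))
        for k,(H,y) in bays.items(): print(n,k,np.round(proj(c,np.array([[9,y,3],[9,y,9],[0,y,9],[H,y,0]])@R.T+o),1).tolist())
E
python3 fit.py|tail -7
```

```text
sym [577.392, -52.809, 42.448, 0.975, 4.461, 16.328]
scene med [[255.8, 245.1], [256.0, 244.0], [257.0, 248.1], [251.5, 228.1]]
scene short [[288.9, 238.9], [289.2, 237.8], [290.3, 241.8], [285.3, 226.6]]
scene long [[321.0, 232.9], [321.5, 231.7], [322.7, 235.7], [314.7, 212.2]]
side med [[336.7, 304.1], [337.7, 301.7], [340.0, 300.2], [325.9, 312.1]]
side short [[310.5, 286.5], [311.3, 284.2], [313.8, 282.8], [302.1, 292.3]]
side long [[285.3, 269.6], [286.1, 267.3], [288.6, 266.0], [270.7, 278.0]]
```

```bash
cat >> h.py <<'E'
PK={"med":(447.4,-258,1.704,92),"short":(532.9,-286.6,1.495,72),"long":(620.4,-240.5,1.337,112)}
YB={"med":68,"short":0,"long":-68}
OB=np.array([577.4,-52.8,42.4]); RB=Rn.from_euler("z",.975).as_matrix()@Rn.from_euler("y",-.5).as_matrix()
FL=np.diag([1.,-1,-1])
def pick(k,z): x,y,a,L=PK[k]; return np.array([x,y,z]),Rn.from_euler("z",a).as_matrix()@FL
def ins(k,e,z,th,h=6,dy=0):
    """TCP pose with the pack's low lower edge e mm from the low wall, z above the floor, tilted th"""
    L=PK[k][3]; Rp=RB@Rn.from_euler("y",-th).as_matrix()
    o=OB+RB@np.array([e,YB[k]+dy,z])+Rp@np.array([L/2,0,h]); return o,Rp@FL
def where(k,h=6):
    p,R,st=cur(); L=PK[k][3]; Rp=R@FL; E=RB.T@(p-Rp@np.array([-0+0,0,h])-Rp@np.array([L/2,0,0])-OB); rel=Rn.from_matrix(RB.T@Rp).as_rotvec()
    print("edge e,y,z",np.round(E-[0,YB[k],0],2),"relrot",np.round(rel,3),"F bay",np.round(RB.T@st["force"],1),"clock",round(st["clock"],2),"w",round(st["width"],1),"gf",round(st["gripper_force"],1))
def plan(*legs):
    s=cur()[:2]
    for p,R,n in legs: s=show(p,R,n,start=s)
E
python3 - <<'E'
from h import *
a=pick("long",100);b=pick("long",6)
plan((*a,8),(*b,3))
E
```

```text
n 8 maxstep mm 40.25729747511624 deg 2.6999999999999997
"xyz": [[-0.266,0.182,0.239],[-0.275,0.169,0.24],[-0.281,0.157,0.239],[-0.289,0.143,0.24],[-0.295,0.13,0.239],[-0.301,0.116,0.24],[-0.305,0.102,0.239],[-0.311,0.088,0.24]] 
"twist": [[0,0,-0.015],[0,0,-0.014],[0,0,-0.015],[0,0,-0.015],[0,0,-0.014],[0,0,-0.015],[0,0,-0.015],[0,0,-0.014]]
n 3 maxstep mm 31.400159235265036 deg 0.0
"xyz": [[0,0,0.313],[0.001,0,0.314],[0,0.001,0.313]] 
"twist": [[0,0,-0.0],[0,0,-0.0],[0,0,-0.0]]
```

```bash
python3 -m jog '{"claw":[0.8,0.8,0.8,0.8,0.8,0.8,0.75,0.75,0.75],"xyz":[[-0.266,0.182,0.24],[-0.275,0.169,0.24],[-0.281,0.157,0.24],[-0.289,0.143,0.24],[-0.295,0.13,0.24],[-0.301,0.116,0.24],[-0.305,0.102,0.24],[-0.311,0.088,0.24],[0,0,0]],"twist":[[0,0,-0.015],[0,0,-0.014],[0,0,-0.015],[0,0,-0.015],[0,0,-0.014],[0,0,-0.015],[0,0,-0.015],[0,0,-0.014],[0,0,0]]}'
python3 - <<'E'
from h import *
plan((*pick("long",6),4))
E
```

```text
clock: 7.1
eef_pos: [618.3, -243.9, 97.9]
tool_rot: [-3.138, 0.003, 1.33]
force: [0.1, 0.5, 0.7]
width: 63.9
gripper_force: 0.0
n 4 maxstep mm 23.025203582161875 deg 0.2545584412271571
"xyz": [[0.01,0.004,0.23],[0.01,0.004,0.23],[0.01,0.003,0.23],[0.01,0.003,0.229]] 
"twist": [[0,0,-0.001],[-0.001,0,-0.0],[0,0.001,-0.001],[0,0,-0.0]]
```

```bash
python3 -m jog '{"claw":[0.75,0.75,0.75,0.75,0,0,0,0],"xyz":[[0.01,0.004,0.23],[0.01,0.004,0.23],[0.01,0.003,0.23],[0.01,0.003,0.23],[0,0,0],[0,0,0],[0,0,0],[0,0,0]],"twist":[[0,0,0],[0,0,0],[0,0,-0.001],[0,0,0],[0,0,0],[0,0,0],[0,0,0],[0,0,0]]}'
python3 - <<'E'
from h import *
print(cur()[2]["qpos"])
a=ins("long",14,60,.15)
plan((*pick("long",130),3),(*a,9))
E
```

```text
clock: 8.1
eef_pos: [624.7, -235.4, 7.9]
tool_rot: [3.141, 0.0, 1.341]
force: [-0.6, 0.4, -1.4]
width: 34.8
gripper_force: 62.7
[ 0.1088001   0.96630626  0.37330397  1.60984968 -0.50947527  0.66276102
  0.51208136]
n 3 maxstep mm 40.76137877942796 deg 0.18
"xyz": [[-0.02,-0.01,-0.407],[-0.02,-0.01,-0.407],[-0.019,-0.009,-0.407]] 
"twist": [[0,0,0.0],[0,0,0.001],[0,0,0.0]]
n 9 maxstep mm 19.221602430598754 deg 4.809740117719459
"xyz": [[0.19,-0.014,-0.012],[0.19,-0.022,0.002],[0.189,-0.029,0.015],[0.186,-0.037,0.028],[0.181,-0.044,0.04],[0.177,-0.053,0.053],[0.17,-0.059,0.064],[0.163,-0.067,0.075],[0.154,-0.074,0.086]] 
"twist": [[-0.004,0.023,0.012],[-0.004,0.022,0.013],[-0.004,0.023,0.012],[-0.005,0.023,0.012],[-0.004,0.023,0.013],[-0.004,0.022,0.012],[-0.004,0.023,0.013],[-0.004,0.023,0.012],[-0.004,0.023,0.012]]
```

```bash
sed -i 's/def ins(k,e,z,th,h=6,dy=0)/def ins(k,e,z,th,h=6,dy=0,gx=0)/; s/np.array(\[L\/2,0,h\])/np.array([L\/2+gx,0,h])/; s/def where(k,h=6)/def where(k,h=6,gx=0)/; s/Rp@np.array(\[L\/2,0,0\])-OB/Rp@np.array([L\/2+gx,0,0])-OB/' h.py
python3 - <<'E'
from h import *
p,R,st=cur(); print(p,st["clock"])
p=pick("long",140)[0]; q=cur()[0]; 
plan((np.array([q[0],q[1],140]),cur()[1],3),(*ins("long",14,60,.15,7.9,0,5.9),9))
E
```

```text
[ 624.73312062 -235.42141784    7.90726614] 8.1
n 3 maxstep mm 44.10011337853906 deg 0.0
"xyz": [[0,0,-0.44],[0,0.001,-0.441],[0,0,-0.44]] 
"twist": [[0,0,0.0],[0,0,0.0],[0,0,0.0]]
n 9 maxstep mm 18.879088961070128 deg 4.809740117719459
"xyz": [[0.188,-0.016,-0.006],[0.186,-0.023,0.007],[0.185,-0.03,0.02],[0.182,-0.038,0.032],[0.177,-0.046,0.045],[0.172,-0.053,0.057],[0.165,-0.061,0.067],[0.157,-0.067,0.079],[0.148,-0.075,0.089]] 
"twist": [[-0.004,0.023,0.012],[-0.004,0.022,0.013],[-0.005,0.023,0.012],[-0.004,0.023,0.013],[-0.004,0.023,0.012],[-0.004,0.022,0.013],[-0.004,0.023,0.012],[-0.004,0.023,0.013],[-0.005,0.023,0.012]]
```

```bash
python3 -m jog '{"claw":[0,0,0,0,0,0,0,0,0,0,0,0],"xyz":[[0,0,-0.44],[0,0,-0.44],[0,0,-0.44],[0.188,-0.016,0],[0.186,-0.023,0.007],[0.185,-0.03,0.02],[0.182,-0.038,0.032],[0.177,-0.046,0.045],[0.172,-0.053,0.057],[0.165,-0.061,0.067],[0.157,-0.067,0.079],[0.148,-0.075,0.089]],"twist":[[0,0,0],[0,0,0],[0,0,0],[-0.004,0.023,0.012],[-0.004,0.022,0.013],[-0.005,0.023,0.012],[-0.004,0.023,0.013],[-0.004,0.023,0.012],[-0.004,0.022,0.013],[-0.004,0.023,0.012],[-0.004,0.023,0.013],[-0.005,0.023,0.012]]}'
python3 -m jog '{"claw":[0,0,0],"xyz":[[0,0,0],[0,0,0],[0,0,0]],"twist":[[0,0,0],[0,0,0],[0,0,0]]}'
python3 - <<'E'
from h import *
where("long",7.9,5.9)
plan((*ins("long",14,20,.15,7.9,0,5.9),3),(*ins("long",14,8,.15,7.9,0,5.9),2))
d=optics.get_image("wrist"); cv2.imwrite("pics/w4.png",d["color"][:,:,::-1]); np.save("w4.npy",d,allow_pickle=True)
c=cam(d)
print(np.round(proj(c,np.array([[9,-68,9],[116,-48,10],[116,-88,10]])@RB.T+OB)))
E
```

```text
clock: 9.6
eef_pos: [649.2, -67.8, 144.4]
tool_rot: [3.14, -0.652, 0.975]
force: [-0.3, 0.2, -2.1]
width: 34.4
gripper_force: 62.9
clock: 9.98
eef_pos: [649.7, -68.3, 144.5]
tool_rot: [3.139, -0.65, 0.977]
force: [-0.5, 0.8, -1.9]
width: 34.8
gripper_force: 62.8
edge e,y,z [13.28 -0.67 59.28] relrot [-0.002 -0.15   0.002] F bay [-0.6  0.9 -1.8] clock 9.97 w 34.8 gf 62.8
n 3 maxstep mm 13.112208052040664 deg 0.2545584412271571
"xyz": [[-0.017,-0.002,0.13],[-0.017,-0.002,0.13],[-0.018,-0.002,0.129]] 
"twist": [[0,0,0.0],[0,0,0.0],[0.001,0,0.001]]
n 2 maxstep mm 6.067124524847005 deg 0.0
"xyz": [[-0.009,0,0.06],[-0.009,0,0.059]] 
"twist": [[0,0,-0.0],[0,0,-0.0]]
[[323. 355.]
 [293. 203.]
 [354. 203.]]
```

View pics/w4.png

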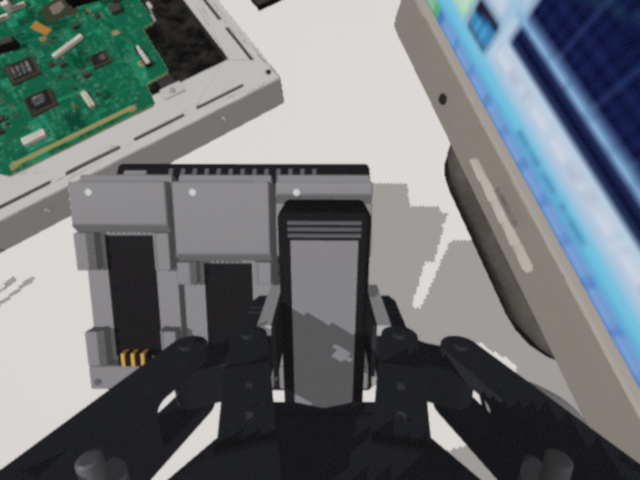

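```bash
python3 -m jog '{"claw":[0,0,0,0,0,0],"xyz":[[-0.017,-0.002,0.13],[-0.017,-0.002,0.13],[-0.018,-0.002,0.13],[-0.009,0,0.06],[-0.009,0,0.06],[0,0,0]],"twist":[[0,0,0],[0,0,0],[0,0,0],[0,0,0],[0,0,0],[0,0,0]]}'
python3 - <<'E'
from h import *
where("long",7.9,5.9)
c=cam(np.load("w4.npy",allow_pickle=True).item()); p,R=ins("long",13.28,59.28,.15,7.9,-.67,5.9); Rp=R@FL
for z in(0,28): print(z,np.round(proj(c,p+np.array([[56-5.9,18,z-7.9],[56-5.9,-18,z-7.9]])@Rp.T)))
plan((*ins("long",14,0,.15,7.9,0,5.9),4))
E
```

```text
clock: 10.78
eef_pos: [662.7, -46.2, 99.1]
tool_rot: [3.142, -0.651, 0.975]
force: [0.4, 0.2, -0.7]
width: 34.7
gripper_force: 62.8
edge e,y,z [13.96  1.05  7.05] relrot [-0.    -0.151  0.   ] F bay [-0.  -0.2 -0.8] clock 10.78 w 34.7 gf 62.8
0 [[285. 193.]
 [364. 193.]]
28 [[277. 206.]
 [373. 206.]]
n 4 maxstep mm 1.8493242008906927 deg 0.0
"xyz": [[-0.003,0.003,0.018],[-0.002,0.002,0.017],[-0.003,0.003,0.018],[-0.002,0.002,0.018]] 
"twist": [[0,0,0.0],[0,0,0.0],[0,0,0.0],[0,0,0.0]]
```

Run:
```python
from h import *
g=cv2.imread("pics/w4.png")[:,300:350].max(2).mean(1); print(np.round(g[190:250]).astype(int).tolist())
h=cv2.imread("pics/w4.png")[225:235,250:400].max(2).mean(0); print(np.round(h).astype(int).tolist())
```

```text
[139, 139, 137, 129, 117, 108, 102, 99, 92, 72, 39, 22, 22, 22, 23, 22, 22, 22, 22, 22, 22, 25, 28, 31, 34, 34, 33, 34, 34, 38, 53, 78, 95, 97, 84, 59, 49, 71, 92, 97, 90, 70, 50, 62, 84, 96, 95, 80, 51, 55, 94, 123, 132, 133, 133, 133, 133, 133, 133, 133]
[138, 138, 138, 138, 139, 138, 139, 138, 139, 139, 139, 139, 138, 139, 138, 139, 139, 136, 123, 101, 80, 71, 70, 70, 70, 84, 112, 114, 76, 40, 34, 34, 33, 34, 34, 36, 42, 58, 70, 72, 73, 73, 74, 73, 72, 73, 73, 72, 73, 73, 73, 73, 73, 73, 73, 73, 72, 72, 72, 72, 72, 73, 72, 73, 73, 74, 74, 74, 74, 73, 73, 72, 73, 73, 73, 72, 72, 72, 72, 71, 72, 72, 72, 71, 72, 71, 71, 71, 71, 71, 71, 72, 72, 72, 72, 73, 72, 73, 72, 72, 72, 72, 72, 72, 72, 72, 73, 72, 72, 72, 68, 53, 39, 35, 35, 33, 31, 29, 28, 33, 69, 117, 149, 158, 158, 158, 159, 158, 159, 158, 158, 159, 159, 159, 159, 159, 158, 159, 159, 159, 159, 159, 158, 159, 159, 159, 158, 158, 158, 158]
```

Run:
```python
from h import *
c=cam(np.load("w4.npy",allow_pickle=True).item()); p,R=ins("long",13.28,59.28,.15,7.9,-.67,5.9); Rp=R@FL
def f(q):
    a=proj(c,p+np.array([[56-q[0],0,-q[1]],[56-q[0],0,28-q[1]]])@Rp.T); return a[:,1]-[199.5,212.5]
print(least_squares(f,[6,8]).x, [f([8,8]),f([9,8]),f([8,9])])
b=proj(c,p+np.array([[40,18,20],[40,-18,20]])@Rp.T);print(b)
```

```text
[11.26126994 19.55006792] [array([-2.18666206, -1.41393045]), array([-0.03001816,  1.16539885]), array([-2.59011717, -2.00543525])]
[[278.21287563 231.38714908]
 [371.66552595 231.38118433]]
```

Run:
```python
from h import *
where("long",7.9,8.5)
plan((*ins("long",14.5,7,.15,7.9,0,8.5),1),(*ins("long",14.5,1,.15,7.9,0,8.5),3))
```

```text
edge e,y,z [11.39  1.05  6.66] relrot [-0.    -0.151  0.   ] F bay [-0.  -0.2 -0.8] clock 10.78 w 34.7 gf 62.8
n 1 maxstep mm 3.263433774416144 deg 0.0
"xyz": [[0.031,0.01,0.002]] 
"twist": [[0,0,0.0]]
n 3 maxstep mm 2.0223748416156684 deg 0.0
"xyz": [[-0.003,0,0.02],[-0.003,0,0.02],[-0.003,0,0.019]] 
"twist": [[0,0,0.0],[0,0,0.0],[0,0,0.0]]
```

```bash
python3 -m jog '{"claw":[0,0,0,0],"xyz":[[0.03,0.01,0],[-0.003,0,0.02],[-0.003,0,0.02],[0,0,0]],"twist":[[0,0,0],[0,0,0],[0,0,0],[0,0,0]]}'; python3 -c "from h import *; where('long',7.9,8.5)"
python3 -m jog '{"claw":[0,0],"xyz":[[-0.003,0,0.02],[0,0,0]],"twist":[[0,0,0],[0,0,0]]}'; python3 -c "from h import *; where('long',7.9,8.5)"
python3 -m jog '{"claw":[0,0],"xyz":[[-0.003,0,0.02],[0,0,0]],"twist":[[0,0,0],[0,0,0]]}'; python3 -c "from h import *; where('long',7.9,8.5)"
```

```text
clock: 11.28
eef_pos: [665.9, -43.2, 97.5]
tool_rot: [3.141, -0.651, 0.975]
force: [0.8, 0.1, 0.0]
width: 35.1
gripper_force: 62.8
edge e,y,z [14.39  0.11  3.21] relrot [-0.    -0.151  0.   ] F bay [ 0.5 -0.6 -0.3] clock 11.28 w 35.1 gf 62.8
clock: 11.52
eef_pos: [666.5, -42.4, 95.7]
tool_rot: [3.141, -0.651, 0.975]
force: [-0.1, -0.1, -1.5]
width: 34.6
gripper_force: 62.8
edge e,y,z [14.38  0.07  1.15] relrot [-0.    -0.151  0.   ] F bay [-0.8  0.  -1.2] clock 11.53 w 34.6 gf 62.8
clock: 11.78
eef_pos: [667.1, -41.6, 93.9]
tool_rot: [3.141, -0.651, 0.975]
force: [-0.2, 0.1, -1.2]
width: 35.1
gripper_force: 62.8
edge e,y,z [14.43  0.03 -0.86] relrot [-0.    -0.151  0.   ] F bay [-0.6  0.2 -1. ] clock 11.78 w 35.1 gf 62.8
```

```bash
for i in 1; do python3 -m jog '{"claw":[0,0],"xyz":[[-0.002,0,0.015],[0,0,0]],"twist":[[0,0,0],[0,0,0]]}' >/dev/null; python3 -c "from h import *; where('long',7.9,8.5)"; done
python3 -m jog '{"claw":[0,0],"xyz":[[-0.002,0,0.015],[0,0,0]],"twist":[[0,0,0],[0,0,0]]}'>/dev/null; python3 -c "from h import *; where('long',7.9,8.5)"
```

```text
edge e,y,z [ 1.448e+01  1.000e-02 -2.340e+00] relrot [-0.    -0.151  0.   ] F bay [-0.2  0.2 -1.3] clock 12.03 w 34.8 gf 62.8
edge e,y,z [14.58 -0.23 -3.45] relrot [-0.001 -0.151  0.   ] F bay [-0.9 -0.3  2.4] clock 12.28 w 34.6 gf 63.4
```

```bash
python3 -m jog '{"claw":[0,0],"xyz":[[-0.02,0,-0.008],[0,0,0]],"twist":[[0,0,0],[0,0,0]]}' >/dev/null; python3 -c "from h import *; where('long',7.9,8.5)"
for i in 1 ; do python3 -m jog '{"claw":[0,0],"xyz":[[-0.02,0,-0.003],[0,0,0]],"twist":[[0,0,0],[0,0,0]]}'>/dev/null; python3 -c "from h import *; where('long',7.9,8.5)"; done
python3 -m jog '{"claw":[0,0],"xyz":[[-0.02,0,-0.003],[0,0,0]],"twist":[[0,0,0],[0,0,0]]}'>/dev/null; python3 -c "from h import *; where('long',7.9,8.5)"
python3 -m jog '{"claw":[0,0],"xyz":[[-0.015,0,-0.002],[0,0,0]],"twist":[[0,0,0],[0,0,0]]}'>/dev/null; python3 -c "from h import *; where('long',7.9,8.5)"
```

```text
edge e,y,z [11.93 -0.2  -3.22] relrot [-0.001 -0.151 -0.   ] F bay [-0.5 -0.3 -0.3] clock 12.53 w 34.8 gf 63.1
edge e,y,z [10.19 -0.14 -3.25] relrot [-0.001 -0.151  0.   ] F bay [0.5 0.4 1.2] clock 12.78 w 34.6 gf 63.1
edge e,y,z [ 9.31 -0.1  -3.27] relrot [-0.    -0.153  0.001] F bay [3.4 0.5 0.6] clock 13.03 w 35.0 gf 63.1
edge e,y,z [ 7.58 -0.13 -3.24] relrot [-0.    -0.152  0.001] F bay [ 4.6 -0.7  1.4] clock 13.28 w 34.8 gf 63.1
```

```bash
python3 -m jog '{"claw":[0,0],"xyz":[[-0.015,0,-0.002],[0,0,0]],"twist":[[0,0,0],[0,0,0]]}' >/dev/null; python3 -c "from h import *; where('long',7.9,8.5)"
python3 -m jog '{"claw":[0,0],"xyz":[[-0.015,0,-0.002],[0,0,0]],"twist":[[0,0,0],[0,0,0]]}'>/dev/null; python3 -c "from h import *; where('long',7.9,8.5)"
python3 -m jog '{"claw":[0,0],"xyz":[[-0.008,0,-0.001],[0,0,0]],"twist":[[0,0,0],[0,0,0]]}'>/dev/null; python3 -c "from h import *; where('long',7.9,8.5)"
```

```text
edge e,y,z [ 5.82 -0.11 -3.26] relrot [-0.    -0.152  0.   ] F bay [4.3 0.8 1.9] clock 13.53 w 34.9 gf 63.1
edge e,y,z [ 4.25 -0.1  -3.3 ] relrot [-0.    -0.152  0.   ] F bay [ 6.3 -0.4  2.7] clock 13.78 w 34.8 gf 63.1
edge e,y,z [ 3.57 -0.12 -3.3 ] relrot [-0.    -0.152  0.001] F bay [ 4.9 -1.   2.6] clock 14.03 w 34.8 gf 63.1
```

Run:
```python
from h import *
plan((*ins("long",2.6,-3.2,.05,7.9,0,8.5),5),(*ins("long",2.2,-3.2,0,7.9,0,8.5),3))
```

```text
n 5 maxstep mm 1.3038404810405297 deg 1.26
"xyz": [[-0.001,0,0.013],[-0.001,0,0.013],[0,0,0.012],[0,-0.001,0.013],[0,0,0.013]] 
"twist": [[0,-0.006,0.0],[0,-0.007,0.0],[0,-0.006,0.0],[0,-0.007,0.0],[0,-0.006,0.0]]
n 3 maxstep mm 1.0999999999999999 deg 1.08
"xyz": [[0,0,0.011],[-0.001,0,0.01],[0,0,0.011]] 
"twist": [[0,-0.005,0.0],[0,-0.006,0.0],[0,-0.005,0.0]]
```

```bash
python3 -m jog '{"claw":[0,0,0,0,0,0],"xyz":[[-0.001,0,0.013],[-0.001,0,0.013],[0,0,0.012],[0,0,0.013],[0,0,0.013],[0,0,0]],"twist":[[0,-0.006,0],[0,-0.007,0],[0,-0.006,0],[0,-0.007,0],[0,-0.006,0],[0,0,0]]}' >/dev/null; python3 -c "from h import *; where('long',7.9,8.5)"
python3 -m jog '{"claw":[0,0,0,0],"xyz":[[0,0,0.011],[-0.001,0,0.01],[0,0,0.011],[0,0,0]],"twist":[[0,-0.005,0],[0,-0.006,0],[0,-0.005,0],[0,0,0]]}'>/dev/null; python3 -c "from h import *; where('long',7.9,8.5)"
```

```text
edge e,y,z [ 2.82 -0.1  -3.36] relrot [-0.001 -0.05   0.001] F bay [ 6.1 -0.2  4.4] clock 14.78 w 34.8 gf 63.5
edge e,y,z [ 2.24 -0.2  -2.96] relrot [-0.001 -0.     0.001] F bay [ 5.8 -0.3  6.4] clock 15.28 w 34.9 gf 63.7
```

```bash
python3 -m jog '{"claw":[0.53,0.53,0.53,0.53,0.53,0.53],"xyz":[[0,0,0.005],[0,0,0],[0,0,-0.25],[0,0,-0.35],[0,0,-0.4],[0,0,0]],"twist":[[0,0,0],[0,0,0],[0,0,0],[0,0,0],[0,0,0],[0,0,0]]}'
python3 - <<'E'
from h import *
d=optics.get_image("wrist"); cv2.imwrite("pics/w5.png",d["color"][:,:,::-1]); np.save("w5.npy",d,allow_pickle=True); c=cam(d)
# expected pack top corners if seated (e=4, floor) for floor offsets 0 and -3
for zo in(0,-3): print(zo,np.round(proj(c,np.array([[x,-68+y,28+zo] for x in(4,116) for y in(18,-18)])@RB.T+OB),1).tolist())
plan((*pick("short",110),12))
E
```

```text
clock: 16.02
eef_pos: [638.7, -88.2, 167.2]
tool_rot: [3.135, -0.499, 0.974]
force: [0.1, 0.1, -0.6]
width: 45.6
gripper_force: 0.0
0 [[296.5, 321.1], [343.9, 320.8], [291.9, 171.5], [346.6, 171.3]]
-3 [[296.7, 319.0], [343.7, 318.7], [292.2, 171.0], [346.3, 170.8]]
n 12 maxstep mm 19.490767044936945 deg 3.513459833269765
"xyz": [[-0.187,0.021,-0.049],[-0.189,0.013,-0.041],[-0.191,0.004,-0.034],[-0.193,-0.004,-0.025],[-0.193,-0.012,-0.018],[-0.193,-0.021,-0.01],[-0.192,-0.029,-0.002],[-0.19,-0.038,0.006],[-0.189,-0.045,0.015],[-0.185,-0.053,0.022],[-0.183,-0.06,0.03],[-0.177,-0.068,0.039]] 
"twist": [[0.004,-0.013,-0.014],[0.003,-0.013,-0.013],[0.004,-0.013,-0.014],[0.003,-0.013,-0.013],[0.004,-0.013,-0.014],[0.003,-0.013,-0.013],[0.004,-0.012,-0.014],[0.003,-0.013,-0.013],[0.004,-0.013,-0.014],[0.003,-0.013,-0.013],[0.004,-0.013,-0.014],[0.003,-0.013,-0.014]]
```

View pics/w5.png

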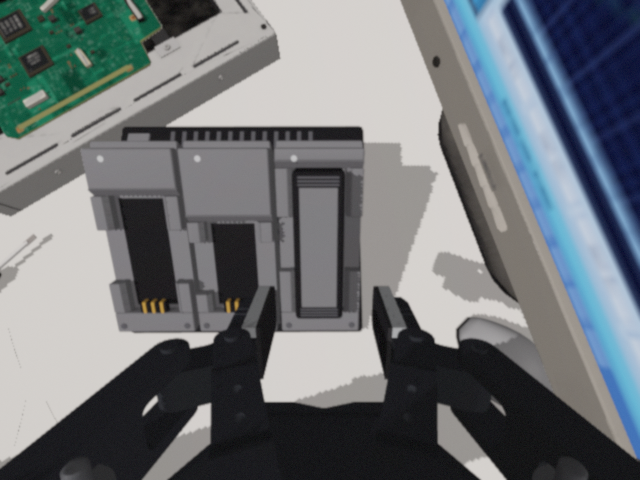

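```bash
cat >> h.py <<'E'
OB=OB+RB@np.array([0,0,-3.])
E
python3 -m jog '{"claw":[0.53,0.53,0.75,0.75,0.75,0.75,0.75,0.75,0.75,0.75,0.75,0.75],"xyz":[[-0.187,0.021,-0.049],[-0.189,0.013,-0.041],[-0.191,0.004,-0.034],[-0.193,-0.004,-0.025],[-0.193,-0.012,-0.018],[-0.193,-0.021,-0.01],[-0.192,-0.029,-0.002],[-0.19,-0.038,0.006],[-0.189,-0.045,0.015],[-0.185,-0.053,0.022],[-0.183,-0.06,0.03],[-0.177,-0.068,0.039]],"twist":[[0.004,-0.013,-0.014],[0.003,-0.013,-0.013],[0.004,-0.013,-0.014],[0.003,-0.013,-0.013],[0.004,-0.013,-0.014],[0.003,-0.013,-0.013],[0.004,-0.012,-0.014],[0.003,-0.013,-0.013],[0.004,-0.013,-0.014],[0.003,-0.013,-0.013],[0.004,-0.013,-0.014],[0.003,-0.013,-0.014]]}'
python3 -m jog '{"claw":[0.75,0.75,0.75],"xyz":[[0,0,0],[0,0,0],[0,0,0]],"twist":[[0,0,0],[0,0,0],[0,0,0]]}'
python3 - <<'E'
from h import *
plan((*pick("short",30),3),(*pick("short",6.5),2))
d=optics.get_image("wrist");cv2.imwrite("pics/w6.png",d["color"][:,:,::-1]); w=cam(d); g=cv2.GaussianBlur(w["color"],(0,0),.7).max(2)
for k in("short","med"):
    x,y,a,L=PK[k]; u,v=np.round(proj(w,[x,y,28])[0]).astype(int); n,lab=cv2.connectedComponents((g<115).astype(np.uint8)); m=cv2.morphologyEx((lab==lab[v,u]).astype(np.uint8),cv2.MORPH_CLOSE,np.ones((5,5)))
    print(k,u,v,m.sum(),fitbox(w,m,L,[x,y,a]))
E
```

```text
clock: 17.58
eef_pos: [532.6, -284.6, 107.5]
tool_rot: [-3.139, -0.002, 1.502]
force: [-0.6, -0.2, -0.1]
width: 64.0
gripper_force: 0.0
clock: 17.95
eef_pos: [533.8, -284.3, 109.3]
tool_rot: [3.141, -0.003, 1.499]
force: [-0.2, 0.6, -0.6]
width: 63.7
gripper_force: 0.0
n 3 maxstep mm 26.51282708426244 deg 0.2545584412271571
"xyz": [[-0.009,-0.003,0.264],[-0.008,-0.002,0.265],[-0.008,-0.003,0.264]] 
"twist": [[0,0,0.0],[0,-0.001,0.001],[0,0,0.0]]
n 2 maxstep mm 11.799999999999999 deg 0.0
"xyz": [[0,0,0.117],[0,0,0.118]] 
"twist": [[0,0,0.0],[0,0,0.0]]
short 324 249 6740 (array([ 533.12394887, -287.17211718,    1.48345808]), np.float64(0.25435600526008184))
med 197 218 10774 (array([ 447.9524955 , -258.76203189,    1.70949655]), np.float64(0.24034990918913945))
```

```bash
python3 -m jog '{"claw":[0.75,0.75,0.75,0.75,0.75,0.75,0.75],"xyz":[[-0.009,-0.003,0.264],[-0.008,-0.002,0.265],[-0.008,-0.003,0.264],[0,0,0.11],[0,0,0.1],[0,0,0],[0,0,0]],"twist":[[0,0,0],[0,0,0],[0,0,0],[0,0,0],[0,0,0],[0,0,0],[0,0,0]]}'
python3 -c "from h import *; p,R,_=cur(); print(R.T@(p-pick('short',6.5)[0]))"
```

```text
clock: 18.88
eef_pos: [533.0, -287.2, 9.7]
tool_rot: [3.141, -0.002, 1.499]
force: [0.2, 0.4, 0.4]
width: 64.1
gripper_force: 0.0
[-0.61258185  0.15789426 -3.18077839]
```

```bash
python3 -m jog '{"claw":[0.75,0,0,0,0],"xyz":[[0.006,0,0.02],[0,0,0],[0,0,0],[0,0,0],[0,0,0]],"twist":[[0,0,0],[0,0,0],[0,0,0],[0,0,0],[0,0,0]]}'
python3 - <<'E'
from h import *
p,R,_=cur(); q=R.T@(p-pick('short',0)[0]); print(q); h=-q[2]; gx=q[0]
plan((np.array([p[0],p[1],140]),R,3),(*ins("short",22,50,.21,h,0,gx+0),11))
E
```

```text
clock: 19.5
eef_pos: [532.8, -286.5, 7.4]
tool_rot: [3.141, -0.002, 1.499]
force: [0.1, 0.5, 6.5]
width: 34.9
gripper_force: 61.3
[ 0.0857637  -0.11179385 -7.39010606]
n 3 maxstep mm 44.20022624376486 deg 0.0
"xyz": [[0.001,0,-0.442],[0.001,0,-0.442],[0.001,0.001,-0.442]] 
"twist": [[0,0,0.0],[0,0,0.0],[0,0,0.0]]
n 11 maxstep mm 23.34544923534349 deg 4.627785647585679
"xyz": [[0.23,0.034,0.016],[0.23,0.023,0.03],[0.228,0.012,0.045],[0.225,0,0.06],[0.221,-0.011,0.074],[0.215,-0.021,0.087],[0.208,-0.033,0.1],[0.2,-0.045,0.111],[0.19,-0.055,0.124],[0.178,-0.065,0.134],[0.168,-0.076,0.143]] 
"twist": [[-0.005,0.02,0.015],[-0.006,0.02,0.014],[-0.005,0.02,0.015],[-0.005,0.02,0.014],[-0.006,0.02,0.014],[-0.005,0.02,0.015],[-0.006,0.02,0.015],[-0.005,0.02,0.014],[-0.005,0.02,0.015],[-0.006,0.02,0.014],[-0.005,0.02,0.015]]
```

```bash
python3 -m jog '{"claw":[0,0,0],"xyz":[[0,0,-0.44],[0,0,-0.44],[0,0,-0.44]],"twist":[[0,0,0],[0,0,0],[0,0,0]]}'
python3 -m jog '{"claw":[0,0,0,0,0,0,0,0,0,0,0,0],"xyz":[[0.23,0.034,0.016],[0.23,0.023,0.03],[0.228,0.012,0.045],[0.225,0,0.06],[0.22,-0.01,0.074],[0.215,-0.02,0.087],[0.208,-0.033,0.1],[0.2,-0.045,0.11],[0.19,-0.055,0.124],[0.178,-0.065,0.134],[0.168,-0.076,0.143],[0,0,0]],"twist":[[-0.005,0.02,0.015],[-0.006,0.02,0.014],[-0.005,0.02,0.015],[-0.005,0.02,0.014],[-0.006,0.02,0.014],[-0.005,0.02,0.015],[-0.006,0.02,0.015],[-0.005,0.02,0.014],[-0.005,0.02,0.015],[-0.006,0.02,0.014],[-0.005,0.02,0.015],[0,0,0]]}'
python3 -m jog '{"claw":[0,0],"xyz":[[0,0,0],[0,0,0]],"twist":[[0,0,0],[0,0,0]]}'
python3 - <<'E'
from h import *
where("short",7.4,2.7)
d=optics.get_image("wrist");cv2.imwrite("pics/w7.png",d["color"][:,:,::-1]); c=cam(d)
p,R,_=cur(); Rp=R@FL
for gx in(0,2.7):print(gx,np.round(proj(c,p+np.array([[36-gx,y,z-7.4] for z in(0,28) for y in(18,0,-18)])@Rp.T),1).tolist())
m=proj(c,p+np.array([36,0,20])@Rp.T)[0].astype(int); print(m)
g=d["color"][m[1]-25:m[1]+35,m[0]-15:m[0]+15].max(2).mean(1); print(m[1]-25,np.round(g).astype(int).tolist())
plan((*ins("short",15,6,.21,7.4,0,2.7),6))
E
```

```text
clock: 19.88
eef_pos: [532.0, -286.3, 139.6]
tool_rot: [-3.14, -0.003, 1.499]
force: [0.4, -0.3, 0.0]
width: 34.7
gripper_force: 60.6
clock: 21.38
eef_pos: [586.9, -36.2, 122.1]
tool_rot: [-3.134, -0.712, 0.97]
force: [-0.3, -0.5, -1.4]
width: 34.8
gripper_force: 60.6
clock: 21.62
eef_pos: [588.5, -38.5, 122.1]
tool_rot: [3.142, -0.707, 0.974]
force: [0.3, -0.3, -1.0]
width: 34.9
gripper_force: 60.6
edge e,y,z [17.68 -1.15 49.13] relrot [-0.001 -0.207 -0.001] F bay [-0.6 -0.4 -0.9] clock 21.62 w 34.9 gf 60.6
0 [[285.1, 222.3], [323.6, 222.3], [362.2, 222.2], [277.2, 241.0], [323.6, 240.9], [370.1, 240.8]]
2.7 [[285.3, 227.9], [323.7, 227.8], [362.0, 227.8], [277.5, 247.6], [323.6, 247.5], [369.8, 247.4]]
[323 240]
215 [139, 139, 139, 139, 139, 139, 139, 139, 139, 139, 136, 119, 81, 40, 23, 21, 22, 23, 23, 22, 22, 22, 22, 23, 23, 24, 23, 25, 25, 28, 31, 33, 33, 33, 33, 33, 37, 55, 79, 93, 94, 79, 51, 52, 76, 93, 94, 79, 52, 55, 79, 94, 94, 79, 51, 57, 97, 124, 130, 131]
n 6 maxstep mm 7.18679344353238 deg 0.18
"xyz": [[-0.02,-0.002,0.069],[-0.02,-0.001,0.069],[-0.019,-0.002,0.069],[-0.02,-0.001,0.069],[-0.02,-0.002,0.069],[-0.02,-0.001,0.069]] 
"twist": [[0,0,-0.0],[0,0,-0.0],[0,0,-0.0],[0,0.001,-0.0],[0,0,-0.0],[0,0,-0.0]]
```

```bash
python3 -m jog '{"claw":[0,0,0,0,0,0,0,0],"xyz":[[-0.02,-0.002,0.069],[-0.02,-0.002,0.069],[-0.02,-0.002,0.069],[-0.02,-0.002,0.069],[-0.02,-0.001,0.069],[-0.02,-0.001,0.069],[0,0,0],[0,0,0]],"twist":[[0,0,0],[0,0,0],[0,0,0],[0,0,0],[0,0,0],[0,0,0],[0,0,0],[0,0,0]]}'
python3 - <<'E'
from h import *
where("short",7.4,2.5)
plan((*ins("short",15,2,.21,7.4,0,2.5),2))
E
```

```text
clock: 22.68
eef_pos: [597.3, -21.8, 83.2]
tool_rot: [-3.139, -0.71, 0.973]
force: [0.2, -0.3, -0.8]
width: 35.2
gripper_force: 60.6
edge e,y,z [15.75  0.99  5.95] relrot [ 0.001 -0.21  -0.002] F bay [-0.5 -0.3 -0.6] clock 22.68 w 35.2 gf 60.6
n 2 maxstep mm 2.1 deg 0.18
"xyz": [[-0.008,0.005,0.018],[-0.008,0.004,0.019]] 
"twist": [[0,0,-0.0],[0,0,-0.001]]
```

```bash
python3 -m jog '{"claw":[0,0,0],"xyz":[[-0.008,0.005,0.018],[-0.008,0.005,0.018],[0,0,0]],"twist":[[0,0,0],[0,0,0],[0,0,0]]}' >/dev/null; python3 -c "from h import *; where('short',7.4,2.5)"
python3 -m jog '{"claw":[0,0],"xyz":[[-0.003,0,0.015],[0,0,0]],"twist":[[0,0,0],[0,0,0]]}' >/dev/null; python3 -c "from h import *; where('short',7.4,2.5)"
python3 -m jog '{"claw":[0,0],"xyz":[[-0.003,0,0.012],[0,0,0]],"twist":[[0,0,0],[0,0,0]]}' >/dev/null; python3 -c "from h import *; where('short',7.4,2.5)"
```

```text
edge e,y,z [14.88  0.04  1.98] relrot [ 0.001 -0.21  -0.002] F bay [ 0.5 -0.  -0.5] clock 23.05 w 34.7 gf 60.6
edge e,y,z [15.    0.15  0.43] relrot [ 0.001 -0.21  -0.002] F bay [0.4 0.3 0.1] clock 23.3 w 34.9 gf 60.6
edge e,y,z [15.18  0.08 -0.17] relrot [ 0.001 -0.21  -0.002] F bay [-0.3  1.7  7.1] clock 23.55 w 34.5 gf 61.7
```

```bash
W="python3 -c \"from h import *; where('short',7.4,2.5)\""
python3 -m jog '{"claw":[0,0],"xyz":[[-0.028,0,-0.014],[0,0,0]],"twist":[[0,0,0],[0,0,0]]}' >/dev/null; eval $W
python3 -m jog '{"claw":[0,0],"xyz":[[-0.02,0,-0.004],[0,0,0]],"twist":[[0,0,0],[0,0,0]]}' >/dev/null; eval $W
python3 -m jog '{"claw":[0,0],"xyz":[[-0.02,0,-0.004],[0,0,0]],"twist":[[0,0,0],[0,0,0]]}' >/dev/null; eval $W
python3 -m jog '{"claw":[0,0],"xyz":[[-0.02,0,-0.004],[0,0,0]],"twist":[[0,0,0],[0,0,0]]}' >/dev/null; eval $W
```

```text
edge e,y,z [11.26 -0.17  0.1 ] relrot [ 0.    -0.209 -0.002] F bay [-0.9 -1.3  1.1] clock 23.8 w 34.6 gf 60.8
edge e,y,z [10.    0.03  0.07] relrot [ 0.001 -0.21  -0.002] F bay [ 0.7 -0.1  1. ] clock 24.05 w 34.4 gf 60.8
edge e,y,z [8.75 0.08 0.08] relrot [ 0.001 -0.211 -0.001] F bay [ 3.  -0.9  2.8] clock 24.3 w 34.5 gf 60.8
edge e,y,z [6.58 0.13 0.08] relrot [ 0.001 -0.211 -0.001] F bay [ 3.4 -1.2  2.6] clock 24.55 w 34.7 gf 60.8
```

```bash
W="python3 -c \"from h import *; where('short',7.4,2.5)\""
python3 -m jog '{"claw":[0,0],"xyz":[[-0.015,0,-0.003],[0,0,0]],"twist":[[0,0,0],[0,0,0]]}' >/dev/null; eval $W
python3 -m jog '{"claw":[0,0],"xyz":[[-0.015,0,-0.003],[0,0,0]],"twist":[[0,0,0],[0,0,0]]}' >/dev/null; eval $W
python3 - <<'E'
from h import *
plan((*ins("short",2.3,0.1,.06,7.4,0,2.5),7),(*ins("short",1.5,0,0,7.4,0,2.5),4))
E
```

```text
edge e,y,z [4.93 0.12 0.05] relrot [ 0.001 -0.211 -0.001] F bay [ 5.1 -1.1  2.9] clock 24.8 w 34.5 gf 60.8
edge e,y,z [3.68 0.11 0.07] relrot [ 0.001 -0.211 -0.001] F bay [ 5.8 -0.8  2.9] clock 25.05 w 35.1 gf 60.9
n 7 maxstep mm 0.8062257748298549 deg 1.26
"xyz": [[-0.001,0,0.008],[-0.001,0,0.008],[0,0,0.008],[-0.001,0,0.008],[0,0,0.008],[0,0.001,0.008],[0,0,0.008]] 
"twist": [[0,-0.007,-0.0],[0,-0.007,-0.0],[0,-0.007,-0.0],[0,-0.007,-0.0],[0,-0.006,-0.0],[0,-0.007,-0.0],[0,-0.007,-0.0]]
n 4 maxstep mm 0.6082762530298219 deg 0.9
"xyz": [[-0.001,0,0.006],[-0.001,0,0.006],[-0.001,0,0.006],[-0.001,0,0.006]] 
"twist": [[0,-0.005,-0.0],[0,-0.005,-0.0],[0,-0.004,-0.0],[0,-0.005,-0.0]]
```

```bash
W="python3 -c \"from h import *; where('short',7.4,2.5)\""
python3 -m jog '{"claw":[0,0,0,0,0,0,0,0],"xyz":[[-0.001,0,0.008],[-0.001,0,0.008],[0,0,0.008],[-0.001,0,0.008],[0,0,0.008],[0,0.001,0.008],[0,0,0.008],[0,0,0]],"twist":[[0,-0.007,0],[0,-0.007,0],[0,-0.007,0],[0,-0.007,0],[0,-0.006,0],[0,-0.007,0],[0,-0.007,0],[0,0,0]]}' >/dev/null; eval $W
python3 -m jog '{"claw":[0,0,0,0,0,0],"xyz":[[-0.001,0,0.006],[-0.001,0,0.006],[-0.001,0,0.006],[-0.001,0,0.006],[0,0,0],[0,0,0]],"twist":[[0,-0.005,0],[0,-0.005,0],[0,-0.004,0],[0,-0.005,0],[0,0,0],[0,0,0]]}' >/dev/null; eval $W
```

```text
edge e,y,z [2.78 0.   0.26] relrot [ 0.001 -0.06   0.   ] F bay [5.7 0.9 6.6] clock 26.05 w 35.1 gf 61.5
edge e,y,z [2.15 0.02 0.64] relrot [ 0.001 -0.001 -0.001] F bay [ 6.7  1.7 11.2] clock 26.8 w 34.7 gf 62.2
```

```bash
W="python3 -c \"from h import *; where('short',7.4,2.5); print(RB.T@readout.read_state()['torque'])\""; eval $W
python3 -m jog '{"claw":[0,0],"xyz":[[-0.012,0,0],[0,0,0]],"twist":[[0,0,0],[0,0,0]]}' >/dev/null; eval $W
```

```text
edge e,y,z [2.15 0.02 0.64] relrot [ 0.001 -0.001 -0.001] F bay [ 6.7  1.7 11.2] clock 26.8 w 34.7 gf 62.2
[ 0.36427974 -1.04126166 -0.01088636]
edge e,y,z [2.14 0.   0.58] relrot [ 0.001 -0.003 -0.   ] F bay [10.   1.1 12.3] clock 27.05 w 34.9 gf 62.2
[ 0.28254713 -1.410978   -0.03059441]
```

```bash
python3 -m jog '{"claw":[0.53,0.53,0.53,0.53,0.53,0.53,0.53],"xyz":[[0,0,0],[0,0,0],[0,0,-0.25],[0,0,-0.35],[0,0,-0.4],[0,0,0],[0,0,0]],"twist":[[0,0,0],[0,0,0],[0,0,0],[0,0,0],[0,0,0],[0,0,0],[0,0,0]]}'
python3 - <<'E'
from h import *
d=optics.get_image("wrist"); cv2.imwrite("pics/w8.png",d["color"][:,:,::-1]); np.save("w8.npy",d,allow_pickle=True); c=cam(d)
for k,L in(("short",72),("long",112)): print(k,np.round(proj(c,np.array([[x,YB[k]+y,28] for x in(4,L+4) for y in(18,-18)])@RB.T+OB),1).tolist())
I=d["color"]; 
for k,L in(("short",72),("long",112)):
    a,b=[proj(c,np.array([x,YB[k],28])@RB.T+OB)[0] for x in(4,L+4)]
    for q in(a,b):
        u,v=np.round(q).astype(int); print(k,v-15,np.round(I[v-15:v+15,u-8:u+8].max(2).mean(1)).astype(int).tolist())
cv2.imwrite("pics/w8c.png",cv2.resize(d["color"][100:360,80:400,::-1],None,fx=2.3,fy=2.3,interpolation=cv2.INTER_CUBIC))
plan((*pick("med",110),12))
E
```

```text
clock: 27.92
eef_pos: [567.7, -66.6, 151.2]
tool_rot: [-3.138, -0.499, 0.972]
force: [0.3, -0.0, -0.9]
width: 45.2
gripper_force: 0.0
short [[300.5, 289.1], [349.6, 289.0], [297.8, 191.3], [351.7, 191.1]]
long [[393.3, 288.9], [442.6, 288.8], [403.9, 127.9], [461.0, 127.7]]
short 274 [122, 118, 100, 68, 69, 75, 65, 68, 76, 67, 66, 77, 67, 49, 70, 102, 119, 122, 123, 123, 123, 122, 122, 122, 122, 122, 122, 122, 119, 104]
short 176 [123, 122, 117, 107, 98, 90, 88, 88, 86, 81, 63, 33, 18, 16, 18, 19, 25, 28, 29, 35, 50, 71, 78, 65, 62, 76, 75, 60, 69, 83]
long 274 [79, 71, 56, 42, 46, 46, 40, 45, 46, 41, 44, 47, 37, 31, 52, 72, 80, 83, 84, 83, 84, 83, 83, 84, 84, 84, 84, 86, 87, 76]
long 113 [125, 124, 124, 123, 122, 116, 106, 98, 90, 88, 87, 88, 88, 86, 77, 56, 35, 29, 31, 41, 63, 81, 79, 62, 62, 78, 79, 64, 60, 75]
n 12 maxstep mm 19.244999350480633 deg 4.240518836180309
"xyz": [[-0.182,0.007,-0.06],[-0.184,-0.005,-0.053],[-0.186,-0.016,-0.046],[-0.185,-0.028,-0.038],[-0.186,-0.04,-0.029],[-0.183,-0.051,-0.022],[-0.181,-0.062,-0.014],[-0.177,-0.073,-0.006],[-0.173,-0.084,0.003],[-0.167,-0.093,0.01],[-0.16,-0.104,0.019],[-0.153,-0.112,0.026]] 
"twist": [[0.005,-0.013,-0.019],[0.004,-0.012,-0.019],[0.005,-0.013,-0.019],[0.005,-0.013,-0.019],[0.005,-0.012,-0.019],[0.004,-0.013,-0.019],[0.005,-0.013,-0.019],[0.005,-0.012,-0.019],[0.005,-0.013,-0.019],[0.004,-0.013,-0.019],[0.005,-0.012,-0.019],[0.005,-0.013,-0.019]]
```

View pics/w8c.png

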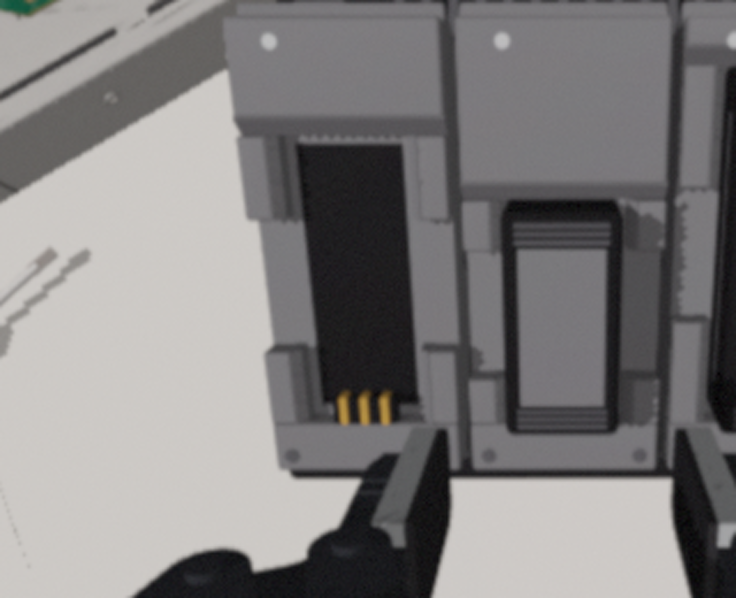

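Run:
```python
from h import *
c=cam(np.load("w8.npy",allow_pickle=True).item())
o=-c["view"][:3,:3].T@c["view"][:3,3]; print("cam in bay",RB.T@(o-OB))
for k,L in(("short",72),("long",112)): print(k,"far face z=10,28 rows",np.round(proj(c,np.array([[L+4,YB[k],z] for z in(10,14,28)])@RB.T+OB)[:,1],1),"raised 5 mm:",np.round(proj(c,np.array([[L+4,YB[k],33],[L+6,YB[k],15]])@RB.T+OB)[:,1],1))
I=c["color"].max(2).astype(int)
for v in (200,240,280):
    r=I[v,285:365]; print(v,r.tolist())
    print(np.round(proj(c,np.array([[x,y,28] for x in(10,40,70) for y in(18,-18)])@RB.T+OB),1).tolist()) if v==200 else 0
```

```text
cam in bay [1.13919650e+02 6.40933927e-03 2.49797875e+02]
short far face z=10,28 rows [187.  187.9 191.2] raised 5 mm: [192.5 185.2]
long far face z=10,28 rows [128.1 128.  127.8] raised 5 mm: [127.7 124.8]
200 [124, 123, 123, 122, 122, 122, 118, 108, 96, 89, 86, 82, 64, 40, 31, 31, 32, 36, 49, 59, 63, 63, 61, 62, 64, 60, 61, 59, 63, 61, 61, 59, 60, 63, 61, 60, 61, 63, 63, 62, 61, 62, 63, 62, 61, 63, 64, 62, 61, 64, 62, 61, 63, 64, 62, 62, 63, 63, 64, 60, 46, 35, 28, 31, 27, 40, 60, 60, 59, 61, 62, 64, 70, 76, 80, 78, 80, 79, 80, 81]
[[300.3, 281.6], [349.8, 281.5], [299.2, 242.4], [350.6, 242.3], [298.1, 200.2], [351.6, 200.0]]
240 [117, 123, 124, 122, 123, 123, 124, 123, 124, 125, 124, 124, 118, 96, 57, 35, 29, 30, 32, 47, 84, 112, 122, 123, 123, 122, 122, 124, 124, 122, 124, 124, 124, 122, 125, 123, 123, 122, 123, 124, 124, 122, 123, 122, 125, 124, 122, 122, 122, 124, 123, 123, 123, 122, 122, 123, 121, 111, 75, 41, 31, 30, 27, 26, 43, 69, 80, 81, 79, 80, 80, 79, 82, 83, 81, 80, 83, 81, 80, 79]
280 [113, 121, 121, 122, 121, 122, 122, 123, 120, 116, 101, 90, 87, 85, 70, 45, 30, 28, 27, 41, 59, 63, 64, 65, 66, 67, 66, 67, 64, 67, 65, 65, 66, 66, 65, 64, 65, 65, 64, 66, 65, 65, 66, 65, 67, 65, 65, 64, 64, 64, 67, 63, 66, 65, 64, 67, 66, 65, 56, 42, 30, 31, 24, 31, 48, 56, 58, 60, 62, 65, 71, 77, 79, 80, 78, 80, 80, 78, 82, 88]
```

```bash
python3 -m jog '{"claw":[0.53,0.53,0.75,0.75,0.75,0.75,0.75,0.75,0.75,0.75,0.75,0.75],"xyz":[[-0.182,0.007,-0.06],[-0.184,-0.005,-0.053],[-0.186,-0.016,-0.046],[-0.185,-0.028,-0.038],[-0.186,-0.04,-0.029],[-0.183,-0.051,-0.022],[-0.181,-0.062,-0.014],[-0.177,-0.073,-0.006],[-0.173,-0.084,0.003],[-0.167,-0.093,0.01],[-0.16,-0.104,0.019],[-0.153,-0.112,0.026]],"twist":[[0.005,-0.013,-0.019],[0.004,-0.012,-0.019],[0.005,-0.013,-0.019],[0.005,-0.013,-0.019],[0.005,-0.012,-0.019],[0.004,-0.013,-0.019],[0.005,-0.013,-0.019],[0.005,-0.012,-0.019],[0.005,-0.013,-0.019],[0.004,-0.013,-0.019],[0.005,-0.012,-0.019],[0.005,-0.013,-0.019]]}'
python3 -m jog '{"claw":[0.75,0.75,0.75],"xyz":[[0,0,0],[0,0,0],[0,0,0]],"twist":[[0,0,0],[0,0,0],[0,0,0]]}'
python3 - <<'E'
from h import *
plan((*pick("med",30),3),(*pick("med",8.5),2))
E
```

```text
clock: 29.48
eef_pos: [447.4, -258.1, 109.5]
tool_rot: [-3.141, 0.0, 1.708]
force: [-0.3, -0.1, 0.1]
width: 64.3
gripper_force: 0.0
clock: 29.85
eef_pos: [448.4, -258.0, 110.9]
tool_rot: [3.14, 0.0, 1.705]
force: [1.3, -0.1, -0.3]
width: 64.2
gripper_force: 0.0
n 3 maxstep mm 27.00314796463553 deg 0.18
"xyz": [[0.001,-0.004,0.27],[0,-0.004,0.269],[0.001,-0.004,0.27]] 
"twist": [[0,0,0.0],[0,0,0.0],[0.001,0,0.0]]
n 2 maxstep mm 10.800462953040485 deg 0.0
"xyz": [[0,0,0.107],[0,0.001,0.108]] 
"twist": [[0,0,0.0],[0,0,0.0]]
```

```bash
python3 -m jog '{"claw":[0.75,0.75,0.75,0.75,0.75,0.75,0,0,0,0],"xyz":[[-0.005,-0.004,0.27],[-0.005,-0.004,0.27],[0,-0.004,0.27],[0,0,0.11],[0,0,0.105],[0,0,0],[0,0,0],[0,0,0],[0,0,0],[0,0,0]],"twist":[[0,0,0],[0,0,0],[0,0,0],[0,0,0],[0,0,0],[0,0,0],[0,0,0],[0,0,0],[0,0,0],[0,0,0]]}'
python3 - <<'E'
from h import *
p,R,_=cur(); q=R.T@(p-pick('med',0)[0]); print(q); h=-q[2]; gx=q[0]+2.5
plan((np.array([p[0],p[1],140]),R,3),(*ins("med",20,50,.18,h,0,gx),12))
E
```

```text
clock: 31.1
eef_pos: [447.7, -260.1, 9.5]
tool_rot: [3.139, 0.002, 1.705]
force: [-0.1, 1.3, 6.5]
width: 34.8
gripper_force: 61.0
[-2.12920041  0.03587694 -9.53947966]
n 3 maxstep mm 43.500229884450036 deg 0.0
"xyz": [[-0.001,0.001,-0.435],[-0.001,0.001,-0.435],[-0.001,0.001,-0.435]] 
"twist": [[0,0,0.0],[0,0,0.0],[0,0,0.0]]
n 12 maxstep mm 23.458473948660856 deg 4.758949463904823
"xyz": [[0.21,0.102,0.008],[0.215,0.089,0.022],[0.218,0.076,0.036],[0.22,0.062,0.048],[0.22,0.049,0.062],[0.219,0.034,0.074],[0.217,0.019,0.086],[0.211,0.005,0.099],[0.207,-0.009,0.11],[0.199,-0.023,0.12],[0.19,-0.037,0.131],[0.18,-0.051,0.14]] 
"twist": [[-0.006,0.017,0.019],[-0.007,0.018,0.018],[-0.006,0.017,0.019],[-0.007,0.017,0.018],[-0.007,0.017,0.019],[-0.006,0.017,0.019],[-0.006,0.018,0.018],[-0.007,0.017,0.019],[-0.006,0.017,0.019],[-0.007,0.018,0.018],[-0.006,0.017,0.019],[-0.007,0.017,0.018]]
```

```bash
python3 -m jog '{"claw":[0,0,0],"xyz":[[0,0,-0.435],[0,0,-0.435],[0,0,-0.435]],"twist":[[0,0,0],[0,0,0],[0,0,0]]}'
python3 -m jog '{"claw":[0,0,0,0,0,0,0,0,0,0,0,0],"xyz":[[0.21,0.102,0.008],[0.215,0.089,0.022],[0.218,0.076,0.036],[0.22,0.062,0.048],[0.22,0.049,0.062],[0.219,0.034,0.074],[0.217,0.019,0.086],[0.211,0.005,0.099],[0.207,-0.009,0.11],[0.199,-0.023,0.12],[0.19,-0.037,0.131],[0.18,-0.051,0.14]],"twist":[[-0.006,0.017,0.019],[-0.007,0.018,0.018],[-0.006,0.017,0.019],[-0.007,0.017,0.018],[-0.007,0.017,0.019],[-0.006,0.017,0.019],[-0.006,0.018,0.018],[-0.007,0.017,0.019],[-0.006,0.017,0.019],[-0.007,0.018,0.018],[-0.006,0.017,0.019],[-0.007,0.017,0.018]]}'
python3 -m jog '{"claw":[0,0,0],"xyz":[[0,0,0],[0,0,0],[0,0,0]],"twist":[[0,0,0],[0,0,0],[0,0,0]]}'
python3 - <<'E'
from h import *
where("med",9.5,.4)
d=optics.get_image("wrist");cv2.imwrite("pics/w9.png",d["color"][:,:,::-1]); c=cam(d)
p,R,_=cur(); Rp=R@FL
for gx in(-2.1,.4):print(gx,np.round(proj(c,p+np.array([[46-gx,0,z-9.5] for z in(0,28)])@Rp.T)[:,1],1).tolist())
m=proj(c,p+np.array([46,0,20])@Rp.T)[0].astype(int)
g=d["color"][m[1]-20:m[1]+20,m[0]-15:m[0]+15].max(2).mean(1); print(m[1]-20,np.round(g).astype(int).tolist())
plan((*ins("med",15,6,.18,9.5,0,.4),6))
E
```

```text
clock: 31.48
eef_pos: [446.7, -259.5, 140.5]
tool_rot: [3.14, 0.001, 1.705]
force: [0.6, 0.1, -1.5]
width: 34.6
gripper_force: 60.5
clock: 32.98
eef_pos: [535.2, 5.7, 130.9]
tool_rot: [-3.135, -0.68, 0.974]
force: [12.7, -30.3, -28.7]
width: 34.5
gripper_force: 61.1
clock: 33.35
eef_pos: [536.1, 3.0, 130.1]
tool_rot: [-3.14, -0.675, 0.976]
force: [-0.1, 0.4, -0.6]
width: 34.3
gripper_force: 61.7
edge e,y,z [18.18 -2.55 51.53] relrot [ 0.002 -0.175  0.001] F bay [-0.   0.4 -0.7] clock 33.35 w 34.3 gf 61.7
-2.1 [195.7, 209.0]
0.4 [201.0, 215.4]
195 [141, 141, 141, 140, 136, 114, 64, 26, 22, 22, 23, 21, 23, 22, 22, 24, 23, 25, 27, 31, 34, 34, 34, 34, 34, 35, 47, 73, 94, 97, 87, 65, 49, 67, 89, 96, 91, 72, 51, 63]
n 6 maxstep mm 7.650490180374065 deg 0.18
"xyz": [[-0.019,-0.003,0.073],[-0.019,-0.004,0.074],[-0.02,-0.003,0.073],[-0.019,-0.004,0.073],[-0.02,-0.004,0.073],[-0.019,-0.003,0.073]] 
"twist": [[0,0,0.0],[0,0,0.0],[0,0.001,0.0],[-0.001,0,0.0],[0,0,0.0],[0,0,0.0]]
```

Run:
```python
from h import *
s=readout.read_state(); print(np.round(s["qpos"],2),np.round(s["qd"],3))
I=cv2.imread("pics/w9.png").max(2).astype(int)
for v in (205,225,260): print(v,I[v,265:385].tolist())
c=cam(optics.get_image("wrist")); p,R,_=cur(); Rp=R@FL
print(np.round(proj(c,p+np.array([[x,y,28-9.5] for x in(45.5,20) for y in(18,-18)]+[[45.5,y,-9.5] for y in(18,-18)])@Rp.T),1).tolist())
optics.get_image("scene")
for l in("tweezers_black","screwdriver_red","mouse","bay_long","pack_long"): print(l,optics.boxes_of("scene",l)[:1])
```

```text
[ 0.79  0.76 -0.66  2.19 -1.1   0.23  0.79] [ 0.002  0.003 -0.014  0.003 -0.001  0.005 -0.003]
205 [220, 220, 219, 220, 217, 202, 166, 144, 142, 141, 142, 141, 142, 141, 142, 142, 141, 139, 125, 86, 47, 29, 22, 23, 24, 25, 23, 21, 21, 21, 21, 25, 22, 25, 25, 22, 22, 25, 20, 22, 23, 24, 23, 25, 26, 19, 27, 22, 20, 25, 21, 25, 23, 19, 20, 21, 21, 20, 22, 26, 23, 22, 27, 21, 21, 23, 24, 25, 24, 23, 23, 21, 24, 23, 24, 21, 19, 26, 21, 23, 22, 20, 22, 18, 26, 16, 24, 25, 19, 23, 22, 24, 26, 21, 23, 22, 23, 45, 89, 125, 137, 140, 140, 138, 133, 114, 79, 57, 52, 54, 56, 68, 97, 124, 135, 140, 142, 141, 141, 140]
225 [220, 219, 220, 219, 219, 210, 176, 148, 144, 141, 142, 140, 130, 87, 41, 33, 34, 33, 36, 35, 34, 44, 63, 82, 87, 89, 87, 89, 87, 88, 87, 89, 89, 89, 87, 87, 88, 89, 88, 89, 88, 88, 87, 89, 86, 90, 87, 87, 88, 87, 87, 87, 86, 88, 86, 87, 86, 88, 86, 89, 89, 89, 87, 88, 86, 87, 87, 88, 88, 88, 85, 89, 89, 89, 88, 87, 88, 88, 89, 87, 87, 87, 87, 88, 88, 87, 87, 87, 87, 88, 88, 89, 87, 86, 83, 63, 41, 34, 34, 36, 35, 24, 27, 34, 66, 93, 73, 57, 53, 54, 56, 71, 93, 97, 104, 121, 132
[... 304 characters left out ...]
 133, 132, 133, 133, 133, 132, 133, 133, 134, 135, 133, 134, 133, 134, 132, 133, 134, 134, 133, 134, 134, 133, 135, 133, 134, 133, 134, 132, 133, 132, 133, 129, 106, 63, 40, 35, 35, 36, 34, 33, 28, 27, 29, 34, 52, 59, 54, 54, 53, 58, 60, 55, 59, 75, 89, 93, 93, 95, 93, 95, 92]
[[276.8, 215.9], [370.5, 215.8], [279.6, 276.8], [367.9, 276.7], [284.9, 201.5], [362.4, 201.4]]
tweezers_black [{'rect': [191.5, 307.4, 61.9, 26.1], 'score': 0.86}]
screwdriver_red [{'rect': [142.1, 254.4, 42.0, 41.3], 'score': 0.58}]
mouse [{'rect': [384.6, 238.2, 52.7, 28.0], 'score': 0.62}]
bay_long [{'rect': [296.2, 180.1, 46.7, 68.4], 'score': 0.96}]
pack_long [{'rect': [301.6, 183.3, 32.0, 55.0], 'score': 0.71}]
```

```bash
python3 -m jog '{"claw":[0,0,0,0,0,0],"xyz":[[0,0.14,0],[0,0.14,0],[0,0.14,0],[0,0.14,0],[0,0.12,0],[0,0,0]],"twist":[[0,0,0],[0,0,0],[0,0,0],[0,0,0],[0,0,0],[0,0,0]]}'
python3 - <<'E'
from h import *
s=readout.read_state(); print(np.round(s["qpos"],2)); where("med",9.5,.4)
E
python3 -m jog '{"claw":[0,0,0,0],"xyz":[[0,-0.11,0],[0,-0.11,0],[0,-0.11,0],[0,0,0]],"twist":[[0,0,0],[0,0,0],[0,0,0],[0,0,0]]}'
python3 - <<'E'
from h import *
s=readout.read_state(); print(np.round(s["qpos"],2)); where("med",9.5,.4)
E
```

```text
clock: 34.5
eef_pos: [592.9, -33.7, 130.3]
tool_rot: [-3.138, -0.679, 0.976]
force: [0.1, 0.2, -0.7]
width: 34.4
gripper_force: 61.7
[ 0.68  0.77 -0.47  2.01 -0.96  0.42  0.65]
edge e,y,z [ 19.67 -70.1   50.85] relrot [ 0.004 -0.179  0.001] F bay [-0.1  0.1 -0.7] clock 34.5 w 34.4 gf 61.7
clock: 35.0
eef_pos: [563.3, -13.9, 130.6]
tool_rot: [-3.134, -0.679, 0.975]
force: [0.4, -0.3, -0.4]
width: 34.7
gripper_force: 61.7
[ 0.73  0.76 -0.56  2.1  -1.01  0.34  0.71]
edge e,y,z [ 19.61 -34.37  51.14] relrot [ 0.007 -0.179  0.   ] F bay [-0.2 -0.5 -0.4] clock 35.0 w 34.7 gf 61.7
```

Run:
```python
from h import *
plan((*ins("med",17,25,.16,9.5,-10,.4),6),(*ins("med",16,25,.15,9.5,0,.4),3))
```

```text
n 6 maxstep mm 6.113918547053109 deg 0.2545584412271571
"xyz": [[-0.012,-0.04,0.044],[-0.011,-0.041,0.044],[-0.012,-0.04,0.044],[-0.011,-0.041,0.043],[-0.011,-0.041,0.044],[-0.012,-0.04,0.044]] 
"twist": [[0,-0.001,-0.0],[-0.001,-0.001,-0.0],[0,-0.001,-0.0],[-0.001,-0.001,-0.0],[0,-0.001,-0.0],[0,-0.001,-0.0]]
n 3 maxstep mm 3.414674215792775 deg 0.18
"xyz": [[-0.003,-0.033,0.001],[-0.003,-0.034,0.001],[-0.002,-0.033,0.001]] 
"twist": [[0,-0.001,-0.0],[0,-0.001,-0.0],[0,-0.001,-0.0]]
```

```bash
python3 -m jog '{"claw":[0,0,0,0,0,0,0],"xyz":[[-0.012,-0.04,0.044],[-0.011,-0.04,0.044],[-0.012,-0.04,0.044],[-0.011,-0.04,0.044],[-0.011,-0.04,0.044],[-0.012,-0.04,0.044],[0,0,0]],"twist":[[0,-0.001,0],[-0.001,-0.001,0],[0,-0.001,0],[-0.001,-0.001,0],[0,-0.001,0],[0,-0.001,0],[0,0,0]]}'
W="python3 -c \"from h import *; where('med',9.5,.4); print(np.round(readout.read_state()['qpos'],2))\""; eval $W
python3 -m jog '{"claw":[0,0,0,0],"xyz":[[-0.003,-0.033,0.001],[-0.003,-0.033,0.001],[-0.003,-0.033,0.001],[0,0,0]],"twist":[[0,-0.001,0],[0,-0.001,0],[0,-0.001,0],[0,0,0]]}'; eval $W
```

```text
clock: 35.88
eef_pos: [553.8, 4.0, 109.4]
tool_rot: [-3.133, -0.657, 0.975]
force: [-0.5, -0.2, -0.8]
width: 34.4
gripper_force: 61.7
edge e,y,z [ 17.46 -16.54  28.91] relrot [ 0.009 -0.157  0.001] F bay [-0.8  0.3 -0.5] clock 35.88 w 34.4 gf 61.7
[ 0.73  0.8  -0.61  2.14 -1.1   0.23  0.79]
clock: 36.38
eef_pos: [546.4, 7.1, 111.0]
tool_rot: [-3.128, -0.647, 0.976]
force: [0.8, 0.4, -1.1]
width: 34.7
gripper_force: 61.7
edge e,y,z [16.67 -8.63 31.57] relrot [ 0.014 -0.147  0.002] F bay [ 0.1 -0.4 -1.3] clock 36.38 w 34.7 gf 61.7
[ 0.72  0.79 -0.6   2.16 -1.1   0.23  0.78]
```

```bash
cat > fk.py <<'E'
from h import *
import itertools
s=readout.read_state()
DATA=[([-1.26181,.62933,.03842,1.51838,-.02699,.99629,-.02002],[237.7,604.3,230.4],[-3.1397,0,2.7668]),
([.05356,.57569,.57938,1.71137,-.36975,.96665,.44907],[519.5,-263.2,242.7],[-3.142,.003,1.245]),
([.1088,.96631,.3733,1.60985,-.50948,.66276,.51208],[624.7,-235.4,7.9],[3.141,0,1.341]),
([.68,.77,-.47,2.01,-.96,.42,.65],[592.9,-33.7,130.3],[-3.138,-.679,.976]),
([.73,.76,-.56,2.1,-1.01,.34,.71],[563.3,-13.9,130.6],[-3.134,-.679,.975]),
([.79,.76,-.66,2.19,-1.1,.23,.79],[536.1,3,130.1],[-3.14,-.675,.976]),
([.72,.79,-.6,2.16,-1.1,.23,.78],[546.4,7.1,111],[-3.128,-.647,.976])]
E_=lambda a,q:Rn.from_euler(a,q).as_matrix()
def fk(q,p,sg):
    T=np.eye(4)
    def rot(M):
        nonlocal T; A=np.eye(4);A[:3,:3]=M;T=T@A
    def tr(x,z):
        nonlocal T; A=np.eye(4);A[0,3]=x;A[2,3]=z;T=T@A
    rot(E_("z",sg[0]*q[0]+p[0]));tr(p[1],p[2]);rot(E_("y",q[1]));tr(p[3],p[4]);rot(E_("z",sg[1]*q[2]));rot(E_("y",q[3]));tr(p[5],p[6]);rot(E_("z",sg[2]*q[4]));rot(E_("y",q[5]));tr(p[7],p[8]);rot(E_("z",sg[3]*q[6]+p[9])); return T
def err(T,x,r):
    R=E_("xyz",r); return np.r_[T[:3,3]-x,300*Rn.from_matrix(R.T@T[:3,:3]).as_rotvec()]
if __name__=="__main__":
    out=[]
    for sg in itertools.product((1,-1),repeat=4):
        f=lambda p:np.concatenate([err(fk(q,p,sg),x,r) for q,x,r in DATA])
        for c in(1.57,-1.57):
            b=least_squares(f,[0,0,300,0,400,0,400,0,250,c],loss="soft_l1",f_scale=10); out.append((b.cost,sg,b.x))
    out.sort(key=lambda t:t[0])
    for o in out[:3]: print(round(o[0],1),o[1],np.round(o[2],3).tolist())
    p=out[0][2]; [print(np.round(err(fk(q,p,out[0][1]),x,r),1)) for q,x,r in DATA]
    np.save("fk.npy",np.r_[p,out[0][1]])
E
python3 fk.py
```

```text
118.1 (-1, -1, -1, -1) [-0.034, 10.288, 304.007, -24.055, 557.339, 1.056, 402.427, 3.743, 314.783, 680.124]
118.1 (-1, -1, -1, -1) [-0.034, 10.288, 304.007, -24.055, 557.339, 1.056, 402.427, 3.743, 314.783, 1.54]
7547.4 (-1, -1, -1, 1) [-0.037, 16.826, 298.435, -27.938, 555.914, 0.532, 408.08, 11.307, 307.651, 0.24]
[-4.7  3.8  3.3 -0.   0.   0.8]
[-1.6  1.5 -2.5  0.4  0.8  0. ]
[-0.3 -0.1  0.3 -0.1 -0.   0.9]
[ 1.8 -0.2 -1.8 -5.2  0.7 -0.6]
[ 1.1  2.6  1.1 -4.8  1.3 -3.4]
[-0.7 -1.1  1.5 -7.5 -1.5  0.3]
[-2.1 -1.1 -1.9 -5.7 -1.4  1.8]
```

```bash
cat > sim.py <<'E'
from fk import *
P=np.load("fk.npy"); p_,s_=P[:10],P[10:]
LO=np.array([-3.06,-.37,-1.25,.18,-1.1,.23,-2.94]);HI=np.array([3.06,2.12,1.32,2.47,4.24,1.98,2.94])
F=lambda q:fk(q,p_,s_)
def e6(q,p,R):
    T=F(q); return np.r_[(p-T[:3,3])/300,Rn.from_matrix(R@T[:3,:3].T).as_rotvec()]
def jac(q):
    T=F(q); J=np.zeros((6,7))
    for i in range(7):
        d=np.zeros(7);d[i]=1e-5; U=F(q+d); J[:3,i]=(U[:3,3]-T[:3,3])/1e-5/300; J[3:,i]=Rn.from_matrix(U[:3,:3]@T[:3,:3].T).as_rotvec()/1e-5
    return J
def follow(q,way,step=10,null=None,g=0.):
    """way: list of (p,R); min-norm tracking, optional null-space pull to `null`"""
    q=np.array(q,float);qs=[]
    for p1,R1 in way:
        T=F(q);p0,R0=T[:3,3].copy(),T[:3,:3].copy();w=Rn.from_matrix(R0.T@R1).as_rotvec(); n=int(max(np.linalg.norm(p1-p0)/step,np.linalg.norm(w)/.04,1))+1
        for i in range(n):
            p=p0+(p1-p0)*(i+1)/n;R=R0@Rn.from_rotvec(w*(i+1)/n).as_matrix()
            for _ in range(2):
                J=jac(q);Ji=J.T@np.linalg.inv(J@J.T+1e-6*np.eye(6)); dq=Ji@e6(q,p,R)
                if null is not None: dq+=g*(np.eye(7)-Ji@J)@(null-q)
                q=np.clip(q+dq,LO,HI)
        qs.append(q.copy())
    return qs
def vert(x,y,z,a): return np.array([x,y,z],float),toolR([np.cos(a),np.sin(a),0],[0,0,-1])
E
python3 - <<'E'
from sim import *
W=[vert(400.7,168.4,332,1.897),vert(519.5,-263,242.7,1.245),vert(514,-47,261,.977),vert(623,21,291,.974),vert(618,-244,98,1.33),vert(624.7,-235.4,7.9,1.341),
vert(624.7,-235,140,1.341),ins("long",14,60,.15,7.9,0,8.5),ins("long",14,0,.15,7.9,0,8.5),ins("long",4,0,.15,7.9,0,8.5),ins("long",2.2,0,0,7.9,0,8.5),(np.array([638.7,-88,167]),RB@FL),vert(533,-287,108,1.5),vert(533,-287,7,1.5),vert(533,-287,140,1.5),
ins("short",17.7,49,.21,7.4,0,2.5),ins("short",15,0,.21,7.4,0,2.5),ins("short",2,0,0,7.4,0,2.5),(np.array([567.7,-66.6,151.2]),RB@FL),vert(447.4,-258,110,1.705),vert(447.4,-260,9,1.705),vert(447.4,-260,140,1.705),ins("med",18.2,51.5,.175,9.5,-2.5,.4),
(np.array([592.9,-33.7,130.3]),E_("xyz",[-3.138,-.679,.976]))]
home=np.array(DATA[0][0])
for nm,null,g in(("pinv",None,0),("mid",(LO+HI)/2,.02),("home",np.r_[0,home[1:]],.02),("homefull",home,.02)):
    q=follow(DATA[0][0],W,15,null,g); print(nm); [print(i,np.round(q[i],2)) for i in(1,5,21,22,23)]
E
```

```text
pinv
1 [ 0.04  0.58  0.61  1.7  -0.39  0.98  0.47]
5 [ 0.1   0.97  0.39  1.61 -0.54  0.67  0.53]
21 [ 0.36  0.58  0.19  1.96 -0.18  0.62  0.8 ]
22 [ 0.68  0.72 -0.48  2.17 -1.1   0.37  0.88]
23 [ 0.61  0.75 -0.37  2.   -1.01  0.5   0.69]
mid
1 [ 0.5   0.52 -0.1   1.7   0.06  0.93  0.05]
5 [ 0.52  0.96 -0.33  1.61  0.46  0.65 -0.27]
21 [ 0.97  0.68 -0.71  1.97  0.65  0.74  0.  ]
22 [ 0.95  0.89 -0.94  2.18  0.21  0.23 -0.49]
23 [ 0.96  0.96 -0.97  2.01  0.29  0.29 -0.52]
home
1 [ 0.3   0.52  0.2   1.7  -0.12  0.93  0.22]
5 [ 0.3   0.93  0.05  1.6  -0.06  0.6   0.15]
21 [ 0.56  0.57 -0.09  1.96  0.09  0.61  0.55]
22 [ 0.85  0.81 -0.76  2.17 -0.78  0.23  0.49]
23 [ 0.78  0.81 -0.63  2.   -0.68  0.36  0.39]
homefull
1 [ 0.06  0.57  0.58  1.7  -0.37  0.97  0.45]
5 [ 0.16  0.95  0.28  1.61 -0.38  0.64  0.41]
21 [ 0.36  0.58  0.19  1.96 -0.18  0.62  0.8 ]
22 [ 0.61  0.7  -0.39  2.17 -1.1   0.43  0.92]
23 [ 0.54  0.73 -0.25  2.   -1.1   0.56  0.76]
```

Run:
```python
from sim import *
rng=np.random.default_rng(0)
S={}
for nm,(p,R) in {"A":ins("med",16,50,.16,9.5,0,.4),"B":ins("med",15,0,.16,9.5,0,.4),"D":ins("med",2,0,0,9.5,0,.4)}.items():
    sol=[]
    for j1 in np.arange(-1,1.3,.1):
        for j5 in(-.8,0,.8,2,3):
            q0=np.array([j1,.8,-j1,2,j5,.6,0.5])
            f=lambda q:np.r_[e6(q,p,R)*100,.5*(q[0]-j1)]
            b=least_squares(f,q0,bounds=(LO,HI),max_nfev=60)
            if np.linalg.norm(e6(b.x,p,R))<.003:
                m=np.min(np.minimum(b.x-LO,HI-b.x)); sol.append((m,b.x))
    sol.sort(key=lambda t:-t[0]); print(nm,len(sol)); [print(round(m,2),np.round(x,2)) for m,x in sol[:6]]
```

```text
A 79
0.07 [ 1.04  1.05 -1.18  2.19  1.23  0.32 -1.5 ]
0.03 [ 1.05  1.08 -1.22  2.19  1.28  0.36 -1.54]
0.02 [ 1.01  0.99 -1.11  2.19  1.09  0.25 -1.36]
0.0 [ 1.01  0.98 -1.09  2.19  1.04  0.23 -1.32]
0.0 [ 0.73  0.74 -0.58  2.18 -1.1   0.29  0.78]
0.0 [ 0.73  0.74 -0.58  2.18 -1.1   0.29  0.78]
B 22
0.05 [ 0.98  1.19 -1.2   2.19  1.61  0.4  -1.82]
0.03 [ 0.99  1.22 -1.22  2.19  1.61  0.44 -1.82]
0.02 [ 1.    1.22 -1.23  2.19  1.62  0.45 -1.82]
0.0 [ 1.    1.24 -1.25  2.2   1.62  0.47 -1.82]
0.0 [ 0.93  1.08 -1.05  2.19  1.56  0.23 -1.8 ]
0.0 [ 0.93  1.08 -1.05  2.19  1.56  0.23 -1.8 ]
D 26
0.13 [ 0.88  1.09 -1.12  2.16  1.46  0.46 -1.77]
0.12 [ 0.84  1.02 -1.02  2.15  1.39  0.35 -1.71]
0.12 [ 0.89  1.1  -1.13  2.16  1.47  0.47 -1.77]
0.11 [ 0.89  1.11 -1.14  2.16  1.47  0.49 -1.78]
0.1 [ 0.89  1.12 -1.15  2.16  1.48  0.5  -1.78]
0.09 [ 0.9   1.13 -1.16  2.16  1.48  0.51 -1.78]
```

```bash
cat >> h.py <<'E'
def insA(k,e,z,th,h,gx,al,dy=0):
    p,R=ins(k,e,z,th,h,dy,gx); return p,R@FL@Rn.from_euler("y",al).as_matrix()@FL
def pickA(x,y,z,a,al): return np.array([x,y,z],float),Rn.from_euler("z",a).as_matrix()@Rn.from_euler("y",al).as_matrix()@FL
E
python3 - <<'E'
from sim import *
q0=readout.read_state()["qpos"]
x,y,a=520,-240,1.3
for al in(.2,.3,.4):
    W=[vert(x,y,120,a),vert(x,y,10,a),pickA(x,y,60,a,al),pickA(x,y,9,a,al),pickA(x,y,140,a,al),insA("med",16,50,.16,9,0,al),insA("med",15,0,.16,9,0,al),insA("med",3,0,.16,9,0,al),insA("med",2,0,0,9,0,al),insA("med",2,110,0,9,0,al)]
    print(al)
    for i,q in enumerate(follow(q0,W,15)): m=np.minimum(q-LO,HI-q); print(i,np.round(q,2),"margin",round(m.min(),2),"err",np.round(np.linalg.norm(e6(q,*W[i])),3))
E
```

```text
0.2
0 [ 0.24  0.68  0.24  1.83 -0.24  0.66  0.35] margin 0.43 err 0.0
1 [ 0.29  0.85  0.17  1.87 -0.3   0.44  0.4 ] margin 0.21 err 0.0
2 [ 0.02  0.81  0.41  1.88 -0.2   0.49  0.22] margin 0.26 err 0.0
3 [ 0.04  0.89  0.37  1.89 -0.23  0.4   0.23] margin 0.17 err 0.0
4 [-0.03  0.68  0.48  1.84 -0.16  0.65  0.21] margin 0.42 err 0.0
5 [ 0.34  0.61 -0.17  2.12 -0.95  0.41  0.49] margin 0.15 err 0.0
6 [ 0.36  0.72 -0.27  2.12 -1.05  0.28  0.59] margin 0.05 err 0.0
7 [ 0.4   0.73 -0.3   2.13 -1.06  0.26  0.63] margin 0.03 err 0.0
8 [ 0.08  0.7   0.01  2.07 -0.88  0.36  0.33] margin 0.13 err 0.0
9 [ 0.05  0.51  0.18  2.06 -0.71  0.59  0.21] margin 0.36 err 0.0
0.3
0 [ 0.24  0.68  0.24  1.83 -0.24  0.66  0.35] margin 0.43 err 0.0
1 [ 0.29  0.85  0.17  1.87 -0.3   0.44  0.4 ] margin 0.21 err 0.0
2 [-0.1   0.84  0.52  1.89 -0.17  0.48  0.15] margin 0.25 err 0.0
3 [-0.08  0.93  0.48  1.9  -0.2   0.39  0.14] margin 0.16 err 0.0
4 [-0.15  0.72  0.59  1.85 -0.13  0.64  0.14] margin 0.41 err 0.0
5 [ 0.15  0.59  0.01  2.08 -0.84  0.46  0.32] margin 0.23 err 0.0
6 [ 0.17  0.69 -0.07  2.08 -0.92  0.
[... 187 characters left out ...]
-0.61  0.63  0.08] margin 0.4 err 0.0
0.4
0 [ 0.24  0.68  0.24  1.83 -0.24  0.66  0.35] margin 0.43 err 0.0
1 [ 0.29  0.85  0.17  1.87 -0.3   0.44  0.4 ] margin 0.21 err 0.0
2 [-0.21  0.89  0.62  1.89 -0.15  0.48  0.08] margin 0.25 err 0.0
3 [-0.19  0.98  0.58  1.89 -0.18  0.39  0.07] margin 0.16 err 0.0
4 [-0.26  0.77  0.69  1.86 -0.1   0.63  0.08] margin 0.4 err 0.0
5 [-0.03  0.59  0.19  2.04 -0.74  0.52  0.17] margin 0.29 err 0.0
6 [-0.02  0.68  0.11  2.04 -0.81  0.42  0.22] margin 0.19 err 0.0
7 [ 0.01  0.69  0.09  2.05 -0.82  0.4   0.25] margin 0.17 err 0.0
8 [-0.24  0.73  0.33  1.98 -0.67  0.5   0.01] margin 0.27 err 0.0
9 [-0.25  0.55  0.46  1.99 -0.53  0.68 -0.03] margin 0.45 err 0.0
```

Run:
```python
from h import *
p,R,_=cur()
plan((p+R@[0,0,-40],R,2),(*pickA(520,-240,60,1.3,0),10))
```

```text
n 2 maxstep mm 20.0 deg 0.0
"xyz": [[0,0,-0.2],[0,0,-0.2]] 
"twist": [[0,0,0.0],[0,0,0.0]]
n 10 maxstep mm 24.253041046433747 deg 4.221374183841087
"xyz": [[-0.206,0.115,-0.053],[-0.212,0.109,-0.041],[-0.218,0.101,-0.028],[-0.222,0.095,-0.015],[-0.226,0.088,-0.001],[-0.227,0.08,0.013],[-0.229,0.074,0.026],[-0.229,0.067,0.041],[-0.228,0.06,0.055],[-0.225,0.054,0.069]] 
"twist": [[0.003,-0.02,-0.01],[0.003,-0.021,-0.01],[0.003,-0.02,-0.009],[0.003,-0.021,-0.01],[0.003,-0.02,-0.01],[0.003,-0.021,-0.01],[0.003,-0.02,-0.01],[0.002,-0.021,-0.009],[0.003,-0.02,-0.01],[0.003,-0.021,-0.01]]
```

```bash
python3 -m jog '{"claw":[0,0,0,0,0,0,0,0,0,0,0,0],"xyz":[[0,0,-0.2],[0,0,-0.2],[-0.206,0.115,-0.053],[-0.212,0.109,-0.041],[-0.218,0.101,-0.028],[-0.222,0.095,-0.015],[-0.226,0.088,0],[-0.227,0.08,0.013],[-0.229,0.074,0.026],[-0.229,0.067,0.041],[-0.228,0.06,0.055],[-0.225,0.054,0.069]],"twist":[[0,0,0],[0,0,0],[0.003,-0.02,-0.01],[0.003,-0.021,-0.01],[0.003,-0.02,-0.009],[0.003,-0.021,-0.01],[0.003,-0.02,-0.01],[0.003,-0.021,-0.01],[0.003,-0.02,-0.01],[0.002,-0.021,-0.009],[0.003,-0.02,-0.01],[0.003,-0.021,-0.01]]}'
python3 -m jog '{"claw":[0,0,0],"xyz":[[0,0,0],[0,0,0],[0,0,0]],"twist":[[0,0,0],[0,0,0],[0,0,0]]}'
python3 - <<'E'
from h import *
p,R,st=cur(); print(np.round(st["qpos"],2)); a=np.arctan2(R[1,0],R[0,0]); print(a)
s=plan((*pickA(p[0],p[1],10.5,a,0),3))
E
```

```text
clock: 37.88
eef_pos: [520.1, -240.3, 59.4]
tool_rot: [3.141, 0.002, 1.301]
force: [-0.9, 0.1, -1.0]
width: 34.6
gripper_force: 61.7
clock: 38.25
eef_pos: [520.0, -239.6, 60.0]
tool_rot: [3.14, -0.001, 1.299]
force: [0.0, -0.2, -0.8]
width: 34.5
gripper_force: 61.7
[ 0.24  0.77  0.22  1.88 -0.31  0.53  0.4 ]
1.2989285259210854
n 3 maxstep mm 16.500303027520435 deg 0.0
"xyz": [[0,0,0.165],[0,0,0.165],[0,-0.001,0.165]] 
"twist": [[0,0,-0.0],[0,0,-0.0],[0,0,-0.0]]
```

```bash
python3 -m jog '{"claw":[0,0,0,0,0.75,0.75,0.75],"xyz":[[0,0,0.165],[0,0,0.165],[0,0,0.165],[0,0,0],[0,0,0],[0,0,0],[0,0,0]],"twist":[[0,0,0],[0,0,0],[0,0,0],[0,0,0],[0,0,0],[0,0,0],[0,0,0]]}'
python3 - <<'E'
from h import *
p,R,st=cur(); a=np.arctan2(R[1,0],R[0,0]); print(a); Rp=Rn.from_euler("z",a).as_matrix(); 
o=p-Rp@np.array([.4,0,0]); o[2]=0; np.save("med.npy",np.r_[o[:2],a]); print(o)
t=o+Rp@np.array([0,0,8.])
plan((np.array([p[0],p[1],60]),R,2),(*pickA(t[0],t[1],50,a,.35),4),(*pickA(t[0],t[1],8,a,.35),3))
E
```

```text
clock: 39.12
eef_pos: [520.2, -240.1, 10.2]
tool_rot: [3.14, 0.001, 1.3]
force: [-0.4, 0.2, -0.1]
width: 64.1
gripper_force: 0.0
1.2995343626778975
[ 520.08703421 -240.49082286    0.        ]
n 2 maxstep mm 24.90020080240318 deg 0.0
"xyz": [[0,0,-0.249],[0,0.001,-0.249]] 
"twist": [[0,0,0.0],[0,0,0.0]]
n 4 maxstep mm 2.517935662402835 deg 5.04
"xyz": [[-0.001,0,0.025],[0.001,0,0.025],[0.003,0,0.025],[0.006,-0.001,0.024]] 
"twist": [[0,-0.028,-0.0],[0,-0.028,-0.0],[0,-0.027,-0.0],[0,-0.028,-0.0]]
n 3 maxstep mm 14.045639892863552 deg 0.0
"xyz": [[0.048,0,0.132],[0.048,0,0.131],[0.048,0,0.132]] 
"twist": [[0,0,-0.0],[0,0,-0.0],[0,0,-0.0]]
```

```bash
python3 -m jog '{"claw":[0.75,0.75,0.75,0.75,0.75,0.75,0.75,0.75],"xyz":[[0,0,-0.25],[0,0,-0.25],[0,0,0.025],[0,0,0.025],[0.003,0,0.025],[0.006,0,0.024],[0,0,0],[0,0,0]],"twist":[[0,0,0],[0,0,0],[0,-0.028,0],[0,-0.028,0],[0,-0.027,0],[0,-0.028,0],[0,0,0],[0,0,0]]}'
python3 - <<'E'
from h import *
x,y,a=np.load("med.npy"); plan((*pickA(x,y,9,a,.35),3))
d=optics.get_image("wrist"); cv2.imwrite("pics/w10.png",d["color"][:,:,::-1]); c=cam(d)
Rp=Rn.from_euler("z",a).as_matrix(); P=np.array([x,y,0])+np.array([[46,0,0],[46,0,28],[-46,0,28]])@Rp.T; uv=proj(c,P); print(np.round(uv,1).tolist())
u,v=np.round(uv[1]).astype(int); print(v-22,d["color"][v-22:v+22,u-10:u+10].max(2).mean(1).round().astype(int).tolist())
E
```

```text
clock: 40.12
eef_pos: [519.8, -241.2, 50.6]
tool_rot: [3.14, 0.349, 1.298]
force: [0.0, -0.8, -0.2]
width: 64.5
gripper_force: 0.0
n 3 maxstep mm 13.89280389266328 deg 0.0
"xyz": [[0.05,0,0.129],[0.049,0,0.13],[0.05,0,0.129]] 
"twist": [[0,0,-0.0],[0,0,-0.0],[0,0,-0.0]]
[[324.8, 162.8], [325.0, 189.9], [324.8, 322.2]]
168 [8, 8, 10, 10, 8, 8, 8, 8, 8, 8, 9, 9, 10, 9, 8, 10, 8, 9, 12, 13, 14, 16, 17, 17, 18, 18, 27, 42, 55, 56, 45, 35, 46, 56, 54, 42, 38, 49, 56, 51, 40, 51, 73, 85]
```

```bash
python3 -m jog '{"claw":[0.75,0.75,0.75,0.75,0.75,0,0,0,0],"xyz":[[0.05,0,0.13],[0.05,0,0.13],[0.05,0,0.13],[0,0,0],[0,0,0],[0,0,0],[0,0,0],[0,0,0],[0,0,0]],"twist":[[0,0,0],[0,0,0],[0,0,0],[0,0,0],[0,0,0],[0,0,0],[0,0,0],[0,0,0],[0,0,0]]}'
python3 - <<'E'
from h import *
x,y,a=np.load("med.npy"); p,R,st=cur(); Rp=Rn.from_euler("z",a).as_matrix(); g=Rp.T@(p-[x,y,0]); al=np.arcsin(-R[2,0]); print("gx,y,h",g,"al",al,np.arctan2(R[1,0],R[0,0])-a); np.save("g.npy",[g[0],g[2],al])
plan((p+[0,0,130],R,3),(*insA("med",16,45,.16,g[2],g[0],al),11))
E
```

```text
clock: 41.3
eef_pos: [520.7, -239.7, 9.1]
tool_rot: [3.14, 0.349, 1.299]
force: [0.3, 2.0, 6.6]
width: 34.6
gripper_force: 61.1
gx,y,h [ 0.93992042 -0.36622065  9.10290911] al 0.34924912787843 -0.0006018346043172862
n 3 maxstep mm 43.40138246646067 deg 0.0
"xyz": [[-0.148,0.001,-0.407],[-0.149,0.001,-0.407],[-0.148,0,-0.408]] 
"twist": [[0,0,0.0],[0,0,0.0],[0,0,0.0]]
n 11 maxstep mm 22.538411656547584 deg 3.8647638996450997
"xyz": [[0.211,-0.047,-0.061],[0.212,-0.054,-0.049],[0.214,-0.06,-0.035],[0.213,-0.066,-0.023],[0.213,-0.073,-0.01],[0.21,-0.079,0.002],[0.207,-0.085,0.015],[0.203,-0.092,0.027],[0.199,-0.097,0.038],[0.193,-0.103,0.051],[0.186,-0.109,0.062]] 
"twist": [[0,0.019,0.01],[0.001,0.019,0.009],[0,0.019,0.01],[0,0.019,0.009],[0,0.019,0.01],[0,0.019,0.009],[0.001,0.018,0.01],[0,0.019,0.009],[0,0.019,0.01],[0,0.019,0.01],[0.001,0.019,0.009]]
```

```bash
python3 -m jog '{"claw":[0,0,0],"xyz":[[-0.148,0,-0.407],[-0.148,0,-0.407],[-0.148,0,-0.407]],"twist":[[0,0,0],[0,0,0],[0,0,0]]}'
python3 -m jog '{"claw":[0,0,0,0,0,0,0,0,0,0,0,0],"xyz":[[0.211,-0.047,-0.061],[0.212,-0.054,-0.049],[0.214,-0.06,-0.035],[0.213,-0.066,-0.023],[0.213,-0.073,-0.01],[0.21,-0.079,0.002],[0.207,-0.085,0.015],[0.203,-0.092,0.027],[0.2,-0.097,0.038],[0.193,-0.103,0.05],[0.186,-0.109,0.062],[0,0,0]],"twist":[[0,0.019,0.01],[0.001,0.019,0.009],[0,0.019,0.01],[0,0.019,0.009],[0,0.019,0.01],[0,0.019,0.009],[0.001,0.018,0.01],[0,0.019,0.009],[0,0.019,0.01],[0,0.019,0.01],[0.001,0.019,0.009],[0,0,0]]}'
python3 -m jog '{"claw":[0,0],"xyz":[[0,0,0],[0,0,0]],"twist":[[0,0,0],[0,0,0]]}'
cat >> h.py <<'E'
def whereM():
    gx,h,al=np.load("g.npy"); p,R,st=cur(); Rp=R@FL@Rn.from_euler("y",-al).as_matrix()
    E=RB.T@(p-Rp@np.array([46+gx,0,h])-OB); print("e,y,z",np.round(E-[0,68,0],2),"rot",np.round(Rn.from_matrix(RB.T@Rp).as_rotvec(),3),"F",np.round(RB.T@st["force"],1),"t",round(st["clock"],2),"w",round(st["width"],1)); return Rp,p
E
python3 - <<'E'
from h import *
gx,h,al=np.load("g.npy"); Rp,p=whereM(); print(np.round(readout.read_state()["qpos"],2))
d=optics.get_image("wrist"); cv2.imwrite("pics/w11.png",d["color"][:,:,::-1]); c=cam(d)
uv=proj(c,p+np.array([[46-gx,0,-h],[46-gx,0,28-h],[47-gx,0,28-h]])@Rp.T); print(np.round(uv,1).tolist())
u,v=np.round(uv[1]).astype(int); print(v-25,d["color"][v-25:v+20,u-10:u+10].max(2).mean(1).round().astype(int).tolist())
plan((*insA("med",15,5,.16,h,gx,al),6))
E
```

```text
clock: 41.68
eef_pos: [519.8, -239.4, 139.4]
tool_rot: [3.141, 0.349, 1.299]
force: [0.5, 0.2, -1.1]
width: 34.7
gripper_force: 60.4
clock: 43.18
eef_pos: [533.8, 6.7, 121.8]
tool_rot: [-3.138, -0.309, 0.975]
force: [-0.0, 0.2, -0.6]
width: 34.4
gripper_force: 60.4
clock: 43.42
eef_pos: [535.4, 5.7, 122.3]
tool_rot: [-3.141, -0.309, 0.975]
force: [-0.3, -0.5, -0.5]
width: 34.5
gripper_force: 60.4
e,y,z [15.23 -0.39 44.81] rot [ 0.001 -0.158  0.   ] F [-0.7 -0.1 -0.1] t 43.42 w 34.5
[ 0.07  0.6   0.06  2.09 -0.81  0.43  0.26]
[[324.5, 209.5], [324.6, 252.8], [324.6, 250.6]]
228 [24, 24, 23, 24, 23, 24, 24, 24, 23, 23, 24, 24, 24, 24, 25, 24, 24, 23, 25, 25, 28, 32, 34, 37, 37, 37, 36, 34, 33, 35, 51, 75, 91, 92, 78, 58, 70, 88, 92, 80, 60, 66, 84, 91, 80]
n 6 maxstep mm 6.610597552415365 deg 0.18
"xyz": [[0.012,0,0.065],[0.012,-0.001,0.065],[0.012,0,0.065],[0.012,0,0.065],[0.012,0,0.065],[0.012,-0.001,0.065]] 
"twist": [[0,0,0.0],[0,0,0.0],[0,0,0.0],[0,0,0.0],[0,0,0.0],[0,0.001,0.0]]
```

```bash
W='python3 -c "from h import *; whereM()"'
python3 -m jog '{"claw":[0,0,0,0,0,0,0,0],"xyz":[[0.012,0,0.065],[0.012,0,0.065],[0.012,0,0.065],[0.012,0,0.065],[0.012,0,0.065],[0.012,0,0.06],[0,0,0],[0,0,0]],"twist":[[0,0,0],[0,0,0],[0,0,0],[0,0,0],[0,0,0],[0,0,0],[0,0,0],[0,0,0]]}' >/dev/null; eval $W
python3 -m jog '{"claw":[0,0],"xyz":[[0.004,0,0.025],[0,0,0]],"twist":[[0,0,0],[0,0,0]]}' >/dev/null; eval $W
python3 -c "from h import *; print(np.round(readout.read_state()['qpos'],2))"
```

```text
e,y,z [15.24  0.41  5.42] rot [ 0.002 -0.159 -0.   ] F [ 0.7 -0.1 -1.9] t 44.48 w 35.0
e,y,z [15.24  0.55  2.79] rot [ 0.002 -0.159 -0.   ] F [-1.   0.4 -1.6] t 44.73 w 34.7
[ 0.08  0.67 -0.01  2.09 -0.88  0.35  0.31]
```

```bash
W='python3 -c "from h import *; whereM()"'
python3 -m jog '{"claw":[0,0],"xyz":[[0.004,0.005,0.018],[0,0,0]],"twist":[[0,0,0],[0,0,0]]}' >/dev/null; eval $W
python3 -m jog '{"claw":[0,0],"xyz":[[0.002,0,0.01],[0,0,0]],"twist":[[0,0,0],[0,0,0]]}' >/dev/null; eval $W
python3 -m jog '{"claw":[0,0],"xyz":[[-0.03,0,0.004],[0,0,0]],"twist":[[0,0,0],[0,0,0]]}' >/dev/null; eval $W
python3 -m jog '{"claw":[0,0],"xyz":[[-0.02,0,0.004],[0,0,0]],"twist":[[0,0,0],[0,0,0]]}' >/dev/null; eval $W
```

```text
e,y,z [1.529e+01 1.000e-02 8.800e-01] rot [ 0.002 -0.159 -0.   ] F [-1.1  0.5 -1.2] t 44.98 w 35.0
e,y,z [15.34 -0.06  0.17] rot [ 0.002 -0.159 -0.   ] F [0.9 1.  2. ] t 45.23 w 34.7
e,y,z [11.92 -0.28  0.24] rot [ 0.001 -0.159 -0.001] F [ 1.4 -0.   1.5] t 45.48 w 34.4
e,y,z [10.07 -0.22  0.18] rot [ 0.001 -0.159 -0.001] F [-0.2  0.   2.6] t 45.73 w 34.8
```

```bash
W='python3 -c "from h import *; whereM()"'
for n in 1; do python3 -m jog '{"claw":[0,0],"xyz":[[-0.02,0,0.003],[0,0,0]],"twist":[[0,0,0],[0,0,0]]}' >/dev/null; eval $W; done
python3 -m jog '{"claw":[0,0],"xyz":[[-0.02,0,0.003],[0,0,0]],"twist":[[0,0,0],[0,0,0]]}' >/dev/null; eval $W
python3 -m jog '{"claw":[0,0],"xyz":[[-0.015,0,0.003],[0,0,0]],"twist":[[0,0,0],[0,0,0]]}' >/dev/null; eval $W
python3 -m jog '{"claw":[0,0],"xyz":[[-0.012,0,0.002],[0,0,0]],"twist":[[0,0,0],[0,0,0]]}' >/dev/null; eval $W
```

```text
e,y,z [ 8.65 -0.18  0.18] rot [ 0.002 -0.16  -0.   ] F [ 1.8 -0.2  2.9] t 45.98 w 34.6
e,y,z [ 7.07 -0.14  0.18] rot [ 0.002 -0.16   0.   ] F [4.  0.1 3.2] t 46.23 w 34.9
e,y,z [ 5.84 -0.16  0.17] rot [ 0.002 -0.161  0.   ] F [ 4.9 -0.1  3.3] t 46.48 w 34.7
e,y,z [ 4.98 -0.14  0.16] rot [ 0.002 -0.161  0.001] F [ 6.3 -0.3  3.6] t 46.73 w 34.5
```

```bash
W='python3 -c "from h import *; whereM()"'
python3 -m jog '{"claw":[0,0],"xyz":[[-0.014,0,0.001],[0,0,0]],"twist":[[0,0,0],[0,0,0]]}' >/dev/null; eval $W
python3 - <<'E'
from h import *
gx,h,al=np.load("g.npy")
plan((*insA("med",2.6,.2,.05,h,gx,al),5),(*insA("med",1.7,.1,0,h,gx,al),3))
E
```

```text
e,y,z [ 3.75 -0.19  0.23] rot [ 0.002 -0.161  0.001] F [ 5.7 -0.4  3.9] t 46.98 w 34.7
n 5 maxstep mm 1.0816653826391969 deg 1.2727922061357855
"xyz": [[0.003,0,0.01],[0.003,-0.001,0.01],[0.003,0,0.009],[0.003,0,0.01],[0.004,-0.001,0.01]] 
"twist": [[0,-0.007,0.0],[0,-0.007,0.0],[0,-0.007,0.0],[0,-0.007,0.0],[-0.001,-0.007,0.0]]
n 3 maxstep mm 0.824621125123532 deg 1.08
"xyz": [[0.001,0,0.008],[0.001,0,0.008],[0.002,0,0.008]] 
"twist": [[0,-0.005,0.0],[0,-0.006,0.0],[0.001,-0.005,0.0]]
```

```bash
W='python3 -c "from h import *; whereM()"'
python3 -m jog '{"claw":[0,0,0,0,0,0],"xyz":[[0.003,0,0.01],[0.003,0,0.01],[0.003,0,0.009],[0.002,0,0.01],[0.003,0,0.01],[0,0,0]],"twist":[[0,-0.007,0],[0,-0.007,0],[0,-0.007,0],[0,-0.007,0],[0,-0.007,0],[0,0,0]]}' >/dev/null; eval $W
python3 -m jog '{"claw":[0,0,0,0,0],"xyz":[[0,0,0.008],[-0.001,0,0.008],[0,0,0.008],[0,0,0],[0,0,0]],"twist":[[0,-0.005,0],[0,-0.006,0],[0,-0.005,0],[0,0,0],[0,0,0]]}' >/dev/null; eval $W
```

```text
e,y,z [ 2.83 -0.22  0.21] rot [ 0.002 -0.051  0.002] F [7.  0.8 7.4] t 47.73 w 35.0
e,y,z [ 2.16 -0.29  0.58] rot [ 0.001 -0.003  0.001] F [ 9.7  2.  12.3] t 48.35 w 34.8
```

```bash
python3 -m jog '{"claw":[0.53,0.53,0.53,0.53,0.53,0.53,0.53],"xyz":[[0,0,0],[0,0,0],[0,0,-0.25],[0,0,-0.35],[0,0,-0.4],[0,0,0],[0,0,0]],"twist":[[0,0,0],[0,0,0],[0,0,0],[0,0,0],[0,0,0],[0,0,0],[0,0,0]]}'
cat > chk.py <<'E'
from h import *
import sys
d=optics.get_image("wrist"); cv2.imwrite(f"pics/{sys.argv[1]}.png",d["color"][:,:,::-1]); c=cam(d); I=d["color"].max(2).astype(float)
def sub(a,b,n=200): # brightness along an image line
    t=np.linspace(0,1,n)[:,None]; q=a+(b-a)*t; return cv2.remap(I.astype(np.float32),q[:,0].astype(np.float32)[None],q[:,1].astype(np.float32)[None],1)[0]
Q=lambda P:proj(c,np.atleast_2d(P)@RB.T+OB)
for k,L in(("med",92),("short",72),("long",112)):
    y=YB[k]; pr=Q([[4,y,28],[L+4,y,28],[L+4,y,10]]); print(k,"pred low/high/face rows",np.round(pr[:,1],1))
    for q in pr[:2]:
        u,v=np.round(q).astype(int); print("  ",v-9,I[max(v-9,0):v+9,u-5:u+5].mean(1).round().astype(int).tolist())
    for x in(12,L-6):
        a=Q([[x,y+18,28],[x,y-18,28]]); v=int(round(a[0,1])); r=I[v-1:v+2].mean(0); l,rr=np.round(a[:,0]).astype(int); print("   x",x,"pred cols",np.round(a[:,0],1),l-8,r[l-8:l+8].astype(int).tolist(),rr-8,r[rr-8:rr+8].astype(int).tolist())
E
python3 chk.py w12
```

```text
clock: 49.22
eef_pos: [533.2, 4.2, 168.5]
tool_rot: [-3.138, -0.149, 0.975]
force: [0.2, -0.0, -0.1]
width: 45.3
gripper_force: 0.0
med pred low/high/face rows [293.  191.5 178. ]
   284 [117, 94, 76, 77, 73, 75, 73, 73, 75, 96, 126, 153, 188, 211, 216, 216, 216, 216]
   183 [22, 20, 21, 21, 20, 21, 22, 21, 23, 27, 31, 33, 33, 33, 46, 69, 82, 73]
   x 12 pred cols [302.3 348.5] 294 [129, 128, 128, 129, 129, 128, 127, 119, 82, 43, 31, 31, 39, 59, 74, 81] 341 [78, 66, 46, 35, 30, 30, 64, 109, 125, 128, 128, 128, 128, 128, 129, 128]
   x 86 pred cols [297.6 353.5] 290 [127, 124, 111, 99, 90, 88, 83, 64, 43, 33, 32, 31, 37, 55, 69, 73] 346 [68, 51, 37, 30, 29, 26, 29, 48, 58, 63, 62, 63, 68, 75, 79, 82]
short pred low/high/face rows [293.1 218.  203.6]
   284 [124, 106, 79, 74, 74, 75, 76, 77, 73, 64, 77, 103, 132, 151, 155, 155, 151, 145]
   209 [20, 19, 20, 20, 17, 19, 17, 18, 18, 18, 21, 23, 23, 22, 29, 44, 50, 46]
   x 12 pred cols [389.6 435.9] 382 [100, 99, 99, 98, 92, 73, 60, 49, 36, 31, 31, 35, 42, 59, 77, 83] 428 [85, 82, 67, 46, 31, 35, 51, 71, 81, 83, 82, 83, 82, 81, 73, 61]
   x 66 pred cols [399.  452.1] 391 [31, 26, 29, 22, 14, 15, 12, 13, 17, 16, 19, 18, 23, 28, 38, 47] 444 [47, 46, 42, 29, 23, 24, 43, 67, 78, 75, 62, 52, 51, 50, 54, 67]
long pred low/high/face rows [293.3 161.8 149.5]
   284 [78, 65, 50, 49, 48, 50, 50, 49, 48, 54, 73, 96, 127, 150, 155, 155, 155, 155]
   153 [20, 20, 21, 20, 20, 19, 21, 22, 22, 23, 28, 31, 32, 32, 39, 57, 78, 84]
   x 12 pred cols [477.1 523.5] 469 [81, 75, 56, 31, 18, 14, 16, 15, 18, 18, 20, 20, 22, 29, 36, 44] 516 [55, 53, 47, 32, 28, 55, 102, 137, 152, 155, 155, 156, 156, 156, 155, 155]
   x 106 pred cols [520.3 579.9] 512 [24, 21, 25, 24, 23, 23, 25, 25, 28, 30, 33, 32, 31, 33, 34, 48] 572 [50, 48, 42, 32, 26, 41, 81, 123, 147, 154, 155, 155, 155, 155, 156, 155]
```

```bash
python3 - <<'E'
import cv2
I=cv2.imread("pics/w12.png").max(2).astype(float)
for k,u,v in(("med",325,178),("short",427,203),("long",549,149)): print(k,v-14,I[v-14:v+6,u-6:u+6].mean(1).round().astype(int).tolist())
for k,u in(("med",325),("short",413),("long",500)): print(k,285,I[285:312,u-5:u+5].mean(1).round().astype(int).tolist())
E
python3 -c "
from h import *
optics.get_image('side'); 
for l in('pack_short','pack_medium','pack_long','tweezers_black','mouse','screwdriver_red'): print(l,optics.boxes_of('side',l)[:1])"
```

```text
med 164 [128, 129, 128, 129, 128, 127, 122, 113, 105, 92, 86, 73, 47, 26, 20, 20, 22, 21, 21, 22]
short 189 [128, 128, 129, 128, 128, 128, 128, 127, 120, 108, 97, 82, 59, 33, 21, 19, 20, 20, 21, 21]
long 135 [128, 128, 128, 127, 126, 124, 117, 109, 102, 91, 87, 85, 70, 42, 22, 20, 20, 20, 20, 21]
med 285 [94, 76, 77, 73, 75, 73, 73, 75, 96, 126, 153, 188, 211, 216, 216, 216, 216, 216, 216, 216, 216, 216, 216, 216, 216, 216, 216]
short 285 [106, 80, 74, 74, 76, 76, 76, 73, 64, 77, 103, 132, 151, 155, 156, 155, 154, 152, 148, 144, 138, 131, 126, 121, 115, 106, 99]
long 285 [67, 49, 49, 48, 50, 50, 49, 48, 53, 73, 96, 127, 150, 155, 156, 155, 155, 156, 155, 156, 155, 155, 155, 156, 155, 155, 155]
pack_short [{'rect': [283.9, 273.4, 38.2, 30.9], 'score': 0.72}]
pack_medium [{'rect': [311.2, 290.3, 35.5, 34.2], 'score': 0.87}]
pack_long [{'rect': [251.9, 256.8, 42.0, 33.9], 'score': 0.78}]
tweezers_black [{'rect': [410.2, 296.0, 30.6, 12.7], 'score': 0.52}]
mouse [{'rect': [233.6, 207.1, 29.7, 39.0], 'score': 0.71}]
screwdriver_red [{'rect': [373.7, 361.1, 59.1, 16.8], 'score': 0.92}]
```

```bash
python3 -m jog '{"claw":[0.53,0.53],"xyz":[[0,0,-0.2],[0,0,0]],"twist":[[0,0,0],[0,0,0]]}'; python3 -c "
from cell import order; print(order.finish_job())"
```

```text
clock: 49.88
eef_pos: [533.2, 1.0, 189.8]
tool_rot: [3.141, -0.151, 0.975]
force: [0.0, 0.3, -0.5]
width: 44.9
gripper_force: 0.0
the job is handed in; nothing more can be done
None
```

I put all three packs in the bays of their own length and handed the job in at about 50 s; the wrist camera showed each one seated, but the hand-in gave no verdict, and one wrist-force reading of about 44 N on the way to the medium bay, as joints 5 and 6 reached their limits, is the only sign of possible trouble.

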